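# Make up the pendant and ring job trays at the jeweller's bench

### The arm

A 6-joint arm with a two-finger parallel gripper is mounted at the origin on the work surface. World frame = base frame: x ahead of the robot, y to its left, z up, the work surface at z = 0. Lengths are in m, angles in degrees, forces in N, time in s.
With the tool pointing down it reaches from about 0.35 to 0.875 m from the base axis. Payload 4.2 kg.
Tool frame: the origin (TCP) lies midway between the tips of the shut fingers; the grasp point (between the pads) lies 19 mm behind it; z points along the fingers, y is the line along which they close (so a half turn about z gives the same grasp; the last joint's range is limited). The gripper opens to 87 mm and grips with 3 to 60 N. Pads are 19 mm wide; open, the fingers measure 117 mm over their backs; the gripper's body (75 mm by 190 mm) begins 51 mm behind the grasp point.
Start: joints at [-59.954, 22.042, 0.453, 0, -68.411, -14.817], TCP at [0.164, -0.603, 0.192] pointing down, gripper open.
Joint ranges: [-179.83, 179.83], [-69.29, 118.12], [-61.27, 80.66], [-181.25, 117.63], [-171.15, -9.14], [-177.46, 177.46]. Speed limits (degrees/s): [159.86, 159.86, 180, 180, 180, 180].

### API

Orientations are given as a 3x3 rotation matrix whose columns are the frame's x, y, z axes.
In Python, from station import * gives the robot as it stands. The module is installed in compiled form; this text tells all that it offers.
- The arm moves only by the tool servo_tool, never from a script. Its argument "deltas" is a list of rows, each an object of numbers: "tx", "ty", "tz": the shift along the tool's x, y, z in mm; "ax", "ay", "az": the turn, a rotation vector about the tool's x, y, z in rad; "claw": the finger opening in mm, from 0 to 87. In form: [{"tx": .., "ty": .., "tz": .., "ax": .., "ay": .., "az": .., "claw": ..}, ...]. A call has 1 to 12 rows; each row is the pose to reach, as a shift and turn from the pose commanded when the call began, along the tool's axes at that moment; what a row does not reach only later rows make up. A row lasts 1/12 s, in which the tool goes at most 41.7 mm and 7.16 degrees, less where a joint would pass 70% of its speed; a pose out of reach is approached as far as the arm can. A call with a gripper value outside its range is refused whole. The fingers move at their own pace and stop on an object; the grip force is fixed at half the most. Time passes only in rows, so rows that repeat a pose let the fingers close. It gives the time, the measured TCP pose, the force, the opening and the grip force at its end, in the units of the state.
- sense(): the state, without advancing time (a new reading comes with each control period).
- capture(name): name is "scene" or "top" or "wrist"; returns the picture (384x512x3 uint8, blue, green, red); there is no depth.
- calibration(name): a dict with "fx", "fy", "cx", "cy" (pixels), "dist" ([k1, k2, p1, p2, k3] as OpenCV has them; the pictures are not rectified), "cam_to_world" (4x4, takes a point from camera to world coordinates); the wrist camera has in their place "hand_eye" (4x4, takes a point from camera to tool coordinates, whose origin is the TCP and whose axes are the flange's). Camera axes: x right, y down, z forward; pixel columns grow to the right and rows downward; lengths in m; the calibration is good to about 2 mm. A picture is of the moment at which its call begins: read the wrist's pose just before it. calibration takes no time and is no camera call.
- finish_job(): hands the job in; it is judged then, once.
Trained networks look in the newest picture that a camera, given by its name, has taken for a name from the list of things; names that differ only in an ending like _2 or _b are one class to them, and where a whole thing is asked for, a point or a joint stands for the part that bears it (a point fixed in the world has none). Each returns a list of dicts, best first, with "confidence" (0 to 1); they miss things now and then, are a little off and sometimes report something else, mostly with a low value. They report only what shows in the picture. A call takes as long as a camera call. They do not tell look-alikes from the thing itself.
- recognise(label, camera): "xyz" ([x, y, z] in m, in the coordinates of the camera as it stood for that picture, good to about 4 mm: the middle of the surface that is visible of it).
- trace(label, camera): "mask" (384x512 bool, what is visible of it).
The state is a dict: "time_s": time; "joints": joint angles; "joint_velocities": joint speeds; "effort": joint torques, N m; "tcp_pos": TCP position; "ee_rot": TCP orientation; "wrist_force": force on the tool from outside, world axes, zero at the start; "moment": the same for the moment, N m; "gripper_width": opening from 0.0 (shut) to 1.0 (fully open); "gripper_force": force on a finger pad.
Only numpy, scipy, OpenCV 4.12 (cv2) and the standard library are available. Lean on these libraries where they do the work, as an engineer would, in place of code of your own. Each camera call takes 0.05 s, during which the arm holds its last target. There are 200 camera calls.

### The job

Make up two job trays from the stock lying on the mat in the middle of the jeweller's bench. The long three-bay tray gets the pendant job: the steel doming block in the middle bay, the large brass disc in one end bay and the doming punch in the other (either way round); the short two-bay tray gets the ring job: the tall brass band in one bay and the small brass disc in the other. Everything must lie flat on the floor of its bay, not on a rim or divider, with the band and the block upright; leave the flat brass ring and the calliper where they are.

Things in the scene. Friction and masses are not known exactly. Their poses are not given: they have to be found in the camera images.
- long_tray: plywood tray fixed to the bench, three equal bays in a row; 236 long (its x) x 122 wide (y) x 10 mm high. Floor 4 mm thick; rims and dividers 5 mm thick, 6 mm above the floor. Bays 72 (x) x 112 mm (y) inside, centres at x = -77, 0, +77 mm. Origin: centre of the underside. Left or right of the stock, length pointing roughly away from the robot
- short_tray: like the long tray but with two bays: 159 long (its x) x 122 wide (y) x 10 mm high, fixed, same floor, rims and divider. Bays 72 (x) x 112 mm (y) inside, centres at x = -38.5 and +38.5 mm. Origin: centre of the underside. It stands on the other side of the stock from the long tray
- doming_block: steel doming block, 40 mm cube with a round hollow in its top and a dark round dimple on each side, about 0.45 kg, loose. Origin at the centre of its underside, z up, x and y square to its side faces
- punch: steel doming punch lying on the bench, 90 mm long along its x: handle 16 x 16 mm square from x = -45 to +13 mm, then a 9 mm round neck and a 16 mm ball at the +x end, 0.14 kg, loose. Origin on its long axis at mid-length, 8 mm above what it lies on. Centre of mass near x = -8 mm: grip the handle there. It fits a bay only across the tray (along the tray's y)
- large_disc: large plain round brass disc cut from bar, 44 mm in diameter, 14 mm thick, no hole, lying flat, loose. Origin at the centre of its underside
- small_disc: small plain round brass disc cut from bar, 28 mm in diameter, 14 mm thick, no hole, lying flat, loose. Origin at the centre of its underside
- tall_band: tall brass band (a short tube), 40 mm outside and 33 mm inside diameter, 26 mm high, standing on end, loose. Origin at the centre of its underside, z along the tube's axis, up
- flat_ring: flat brass ring, 52 mm outside and 34 mm inside diameter, 8 mm thick, lying flat in the stock; belongs to neither job: leave it where it is. Origin at the centre of its underside
- calliper: steel calliper 150 mm long with a black slide, lying just beyond the stock, left to right; leave it where it is. Origin under the middle of its beam
Not all that is in view belongs to the job. What is shaped like the doming_block but red is not meant. Several things look just like the punch: the one meant starts nearest to the robot's base.

How it is judged (in metres and radians):
At the end, for the whole second after the job is handed in: Long tray: block in the middle bay, large disc and punch one in each end bay; short tray: tall band and small disc, one a bay. Each origin inside its bay, height within 2.5 mm of resting on the bay floor, flat or upright within 0.1 rad, below 0.02 m/s (x of doming_block in the frame of long_tray between -0.036 and 0.036 m and y of doming_block in the frame of long_tray between -0.06 and 0.06 m and z of doming_block in the frame of long_tray between 0.0015 and 0.0065 m and angle between doming_block's own x axis and vertical between 1.47 and 1.67 rad and angle between doming_block's own z axis and vertical below 0.1 rad and (((x of punch in the frame of long_tray between 0.041 and 0.113 m and y of punch in the frame of long_tray between -0.06 and 0.06 m and z of punch in the frame of long_tray between 0.0095 and 0.0145 m and angle between punch's own x axis and vertical between 1.47 and 1.67 rad) and (x of large_disc in the frame of long_tray between -0.113 and -0.041 m and y of large_disc in the frame of long_tray between -0.06 and 0.06 m and z of large_disc in the frame of long_tray between 0.0015 and 0.0065 m and angle between large_disc's own x axis and vertical between 1.47 and 1.67 rad and angle between large_disc's own z axis and vertical below 0.1 rad)) or ((x of punch in the frame of long_tray between -0.113 and -0.041 m and y of punch in the frame of long_tray between -0.06 and 0.06 m and z of punch in the frame of long_tray between 0.0095 and 0.0145 m and angle between punch's own x axis and vertical between 1.47 and 1.67 rad) and (x of large_disc in the frame of long_tray between 0.041 and 0.113 m and y of large_disc in the frame of long_tray between -0.06 and 0.06 m and z of large_disc in the frame of long_tray between 0.0015 and 0.0065 m and angle between large_disc's own x axis and vertical between 1.47 and 1.67 rad and angle between large_disc's own z axis and vertical below 0.1 rad))) and (((x of tall_band in the frame of short_tray between 0.0025 and 0.0745 m and y of tall_band in the frame of short_tray between -0.06 and 0.06 m and z of tall_band in the frame of short_tray between 0.0015 and 0.0065 m and angle between tall_band's own x axis and vertical between 1.47 and 1.67 rad and angle between tall_band's own z axis and vertical below 0.1 rad) and (x of small_disc in the frame of short_tray between -0.0745 and -0.0025 m and y of small_disc in the frame of short_tray between -0.06 and 0.06 m and z of small_disc in the frame of short_tray between 0.0015 and 0.0065 m and angle between small_disc's own x axis and vertical between 1.47 and 1.67 rad and angle between small_disc's own z axis and vertical below 0.1 rad)) or ((x of tall_band in the frame of short_tray between -0.0745 and -0.0025 m and y of tall_band in the frame of short_tray between -0.06 and 0.06 m and z of tall_band in the frame of short_tray between 0.0015 and 0.0065 m and angle between tall_band's own x axis and vertical between 1.47 and 1.67 rad and angle between tall_band's own z axis and vertical below 0.1 rad) and (x of small_disc in the frame of short_tray between 0.0025 and 0.0745 m and y of small_disc in the frame of short_tray between -0.06 and 0.06 m and z of small_disc in the frame of short_tray between 0.0015 and 0.0065 m and angle between small_disc's own x axis and vertical between 1.47 and 1.67 rad and angle between small_disc's own z axis and vertical below 0.1 rad))) and linear speed of each of doming_block, punch, large_disc, small_disc, tall_band below 0.02 m/s); the robot touches nothing.
It fails at once if the flat ring is moved more than 20 mm (distance of flat_ring from where it was at the start of the episode above 0.02 m).
It fails at once if the calliper is moved more than 20 mm (distance of calliper from where it was at the start of the episode above 0.02 m).
It also fails if it takes over 102 s, if anything falls off the work surface, if the arm or the gripper's body presses on something with over 40 N, if the wrist force passes 120 N, or if a joint passes its speed limit or range.

## Working session

There is one attempt and no reset: what is moved stays moved. The work goes in short steps, Python scripts to look and compute and a tool call to move; the robot and the scene stay as the last step left them, time stands still between calls to the robot, and variables do not carry over. Pictures are saved under pics/ and viewed, at most 14 in all, crops included, and the job is handed in when it is done.

Besides the shell and the picture viewer there is one more tool, called after "Request:" by a JSON object that holds its "name" and its "arguments", one argument or row to a line. servo_tool: Moves the arm, as the interface text tells. Its arguments: {"type":"object","properties":{"deltas":{"type":"array","items":{"type":"object","properties":{"tx":{"type":"number"},"ty":{"type":"number"},"tz":{"type":"number"},"ax":{"type":"number"},"ay":{"type":"number"},"az":{"type":"number"},"claw":{"type":"number"}}}}},"required":["deltas"]}

```bash
mkdir -p pics
cat > h.py <<'E'
from station import *
import numpy as np, cv2
def K(c): return np.array([[c["fx"],0,c["cx"]],[0,c["fy"],c["cy"]],[0,0,1.]]), np.array(c["dist"],float)
def T(name,s=None):
    c=calibration(name)
    if "cam_to_world" in c: return np.array(c["cam_to_world"])
    s=s or sense(); M=np.eye(4); M[:3,:3]=np.array(s["ee_rot"]); M[:3,3]=s["tcp_pos"]
    return M@np.array(c["hand_eye"])
def ray(name,uv,M):
    k,d=K(calibration(name)); p=cv2.undistortPoints(np.array(uv,float).reshape(-1,1,2),k,d).reshape(-1,2)
    D=np.c_[p,np.ones(len(p))]@M[:3,:3].T
    return M[:3,3],D
def onz(name,uv,z,M):
    o,D=ray(name,uv,M); return o+D*((z-o[2])/D[:,2])[:,None]
def proj(name,P,M):
    k,d=K(calibration(name)); W=np.linalg.inv(M)
    return cv2.projectPoints(np.array(P,float).reshape(-1,1,3),cv2.Rodrigues(W[:3,:3])[0],W[:3,3],k,d)[0].reshape(-1,2)
NAMES=["long_tray","short_tray","doming_block","punch","large_disc","small_disc","tall_band","flat_ring","calliper"]
E
python3 - <<'E'
from h import *
for n in ["top","scene"]:
    M=T(n); im=capture(n); cv2.imwrite(f"pics/{n}0.png",cv2.resize(im,(800,600)))
    print(n,M[:3,3].round(3))
    for l in NAMES:
        for r in recognise(l,n):
            p=M@np.r_[r["xyz"],1]; print(l,round(r["confidence"],2),p[:3].round(3),proj(n,p[:3],M)[0].round())
print(sense())
E
```

```text
top [0.467 0.016 0.965]
long_tray 0.56 [0.523 0.305 0.001] [130. 215.]
short_tray 0.92 [ 0.482 -0.285  0.003] [381. 227.]
doming_block 0.74 [ 0.526 -0.082  0.043] [296. 209.]
doming_block 0.6 [ 0.6   -0.001  0.041] [259. 178.]
doming_block 0.31 [ 0.605 -0.138  0.01 ] [317. 176.]
punch 0.67 [0.45  0.011 0.015] [256. 244.]
punch 0.61 [ 0.691 -0.242  0.018] [360. 138.]
large_disc 0.64 [ 0.609 -0.141  0.014] [318. 174.]
small_disc 0.58 [ 0.455 -0.132  0.019] [318. 240.]
small_disc 0.15 [0.521 0.308 0.003] [128. 216.]
tall_band 0.4 [0.458 0.123 0.029] [206. 241.]
flat_ring 0.48 [0.608 0.122 0.009] [207. 177.]
calliper 0.8 [ 0.715 -0.007  0.005] [260. 132.]
scene [ 1.187 -0.011  0.556]
long_tray 0.8 [0.543 0.307 0.004] [396. 204.]
short_tray 0.67 [ 0.489 -0.287  0.009] [134. 179.]
doming_block 0.79 [ 0.536 -0.079  0.032] [222. 187.]
punch 0.57 [0.458 0.009 0.01 ] [262. 175.]
punch 0.31 [0.539 0.308 0.004] [396. 203.]
large_disc 0.89 [ 0.622 -0.136  0.012] [191. 220.]
small_disc 0.21 [ 0.488 -0.285  0.007] [136. 180.]
tall_band 0.67 [0.468 0.116 0.017] [307. 176.]
tall_band 0.46 [0.607 0.12
[... 233 characters left out ...]
080e+01, -1.48150719e+01]), 'joint_velocities': array([ 0.07533782,  0.09102464,  0.02785806,  0.0432476 , -0.05857738,
       -0.02710408]), 'effort': array([ 1.18358066e-04, -3.90479064e+01,  1.87623614e+01,  4.22446758e+00,
        1.54758152e-02, -2.31933512e-05]), 'tcp_pos': array([ 0.16417723, -0.6030219 ,  0.19225121]), 'ee_rot': array([[-9.64886365e-01, -2.62667664e-01,  2.02962666e-05],
       [-2.62667664e-01,  9.64886365e-01,  6.94566543e-06],
       [-2.14079926e-05,  1.37060493e-06, -1.00000000e+00]]), 'wrist_force': array([ 0.13372751, -0.29210583,  0.62462141]), 'moment': array([ 0.05120957, -0.02576217,  0.06735835]), 'gripper_force': 0.0, 'gripper_width': 1.0009418685255984}
```

View pics/top0.png

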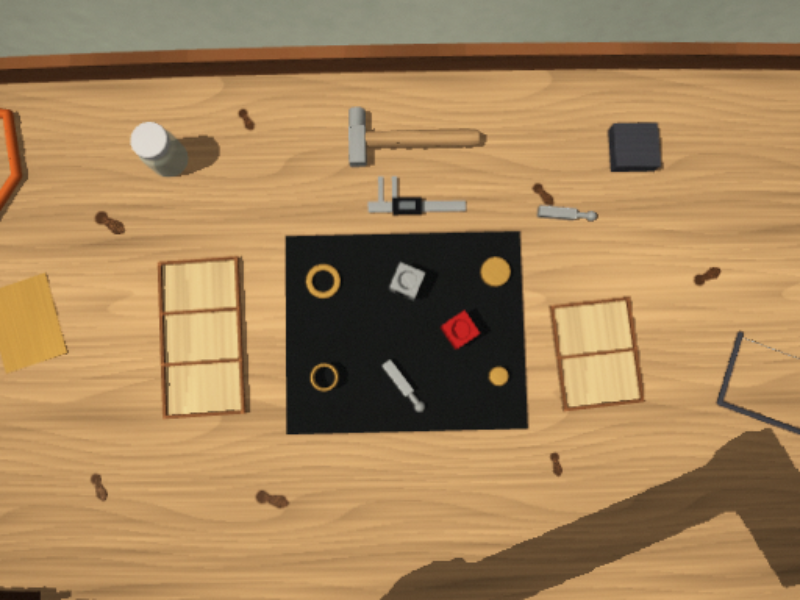

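View pics/scene0.png

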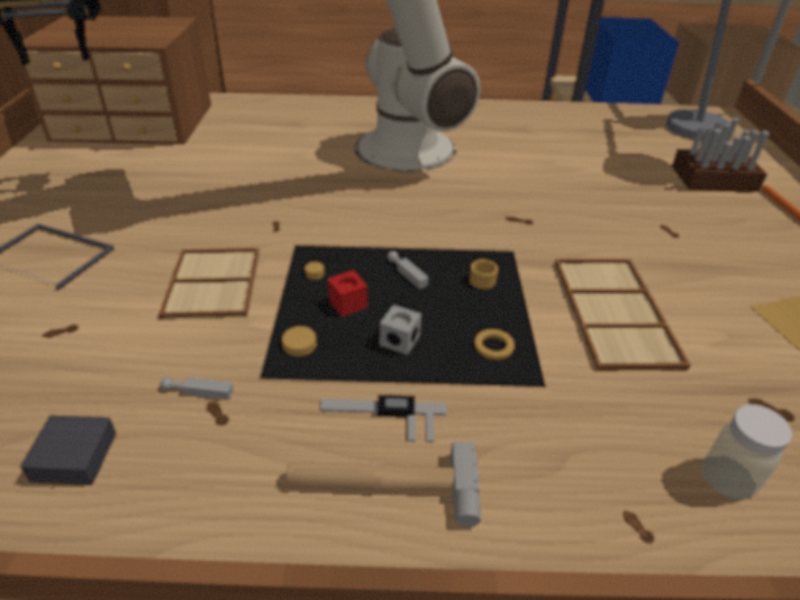

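The top view shows the long tray at left (800-px frame, about 203,337) and the short one at right (597,353). The stock is the steel block (407,281), red look-alike (461,329), near punch (403,385), large disc (495,271), small disc (498,376), band (324,377) and flat ring (322,281). The far punch (567,213) is the look-alike.

```bash
cat > m.py <<'E'
from h import *
import itertools
H=dict(long_tray=.01,short_tray=.01,doming_block=.04,punch=.008,large_disc=.014,small_disc=.014,tall_band=.026,flat_ring=.008)
tops={}
for n in ["top","scene"]:
    M=T(n); capture(n)
    for l in H:
        for r in trace(l,n):
            if r["confidence"]<.3: continue
            m=r["mask"].astype(np.uint8); c,_=cv2.findContours(m,0,1); c=max(c,key=cv2.contourArea).reshape(-1,2)
            W=onz(n,c,H[l],M)[:,:2]; (ctr,sz,a)=cv2.minAreaRect((W*1000).astype(np.float32))
            px=c.mean(0)
            mm=cv2.moments(m,True); g=np.array([mm['m10'],mm['m01']])/mm['m00']
            print(n,l,round(r["confidence"],2),"px",g.round(),"rect",np.round(ctr,1),np.round(sz,1),round(a,1),"cen",(onz(n,[g],H[l],M)[0,:2]*1000).round(1))
            tops.setdefault(l,[]).append((n,g))
    print()
for l,v in tops.items():
    for a,b in itertools.combinations(v,2):
        if a[0]==b[0]: continue
        o1,d1=ray(a[0],[a[1]],T(a[0])); o2,d2=ray(b[0],[b[1]],T(b[0])); d1,d2=d1[0],d2[0]
        s=np.linalg.lstsq(np.c_[d1,-d2],o2-o1,rcond=None)[0]; p,q=o1+s[0]*d1,o2+s[1]*d2
        if np.linalg.norm(p-q)<.03: print("tri",l,((p+q)*500).round(1),"gap",round(np.linalg.norm(p-q)*1e3,1))
E
python3 m.py
```

```text
top long_tray 0.77 px [128. 216.] rect [521.1 306.5] [237.6 128.6] 2.6 cen [520.  306.4]
top short_tray 0.58 px [381. 227.] rect [ 483.4 -284.4] [161.2 130.3] 3.7 cen [ 482.3 -284.1]
top doming_block 0.89 px [260. 179.] rect [595.8  -3.1] [40.9 44.3] 66.7 cen [595.7  -3.4]
top doming_block 0.68 px [294. 210.] rect [523.8 -77.2] [41.3 46.5] 32.3 cen [523.8 -77.4]
top punch 0.65 px [258. 246.] rect [443.5   3.9] [86.2 14.8] 36.7 cen [444.1   4.5]
top punch 0.58 px [359. 136.] rect [ 698.4 -248.7] [89.4 18.8] 84.5 cen [ 698.7 -243. ]
top large_disc 0.75 px [317. 173.] rect [ 611.4 -136. ] [44.9 42.7] 88.8 cen [ 610.8 -136.5]
top small_disc 0.53 px [319. 240.] rect [ 455. -136.] [24.6 24.9] 24.8 cen [ 454.9 -135.7]
top flat_ring 0.76 px [206. 180.] rect [602.6 123.7] [51.8 45.1] 88.7 cen [602.1 123.7]

scene long_tray 0.57 px [396. 202.] rect [524.4 305.7] [250.8 130.9] 2.6 cen [543.5 305.7]
scene short_tray 0.98 px [135. 181.] rect [ 487.7 -285.7] [171.5 125.9] 4.6 cen [ 496.3 -284.9]
scene doming_block 0.95 px [222. 187.] rect [545.  -76.1] [92.1 52.3] 11.9 cen [546.6 -77.5]
scene domi
[... 317 characters left out ...]
[54.4 41.2] 7.0 cen [ 616.7 -135.8]
scene small_disc 0.44 px [201. 173.] rect [ 462.5 -134.5] [39.9 23.6] 7.6 cen [ 461.9 -135.6]
scene tall_band 0.68 px [309. 175.] rect [472.4 118.1] [38.1 70. ] 81.3 cen [473.3 117.7]
scene flat_ring 0.81 px [315. 220.] rect [605.9 121.2] [54.1 53.6] 2.3 cen [607.6 120. ]

tri long_tray [521.5 314.3  -9. ] gap 4.2
tri short_tray [ 482.7 -288.9   -1. ] gap 2.7
tri doming_block [598.1  -3.6  23. ] gap 0.2
tri doming_block [524.9 -79.4  22.5] gap 0.6
tri punch [444.2   6.2   7.7] gap 3.3
tri punch [ 698.8 -243.6    8.4] gap 1.4
tri large_disc [ 611.5 -137.1    9.1] gap 0.4
tri small_disc [ 454.8 -136.7    8.7] gap 0.2
tri flat_ring [602.6 122.7   3.3] gap 3.1
```

```bash
cat >> h.py <<'E'
from scipy.spatial.transform import Rotation as Ro
def go(*targets):
    """targets: (x,y,z mm, psi deg = world heading of tool y, tool down)"""
    s=sense(); R=np.array(s["ee_rot"]); p=np.array(s["tcp_pos"])*1e3
    for x,y,z,psi in targets:
        a=np.radians(psi); ty=np.array([np.cos(a),np.sin(a),0]); tz=np.array([0,0,-1.]); Rt=np.c_[np.cross(ty,tz),ty,tz]
        d=R.T@(np.array([x,y,z])-p); w=Ro.from_matrix(R.T@Rt).as_rotvec()
        print("t",d.round(1),"a",w.round(3),"rows>=",max(np.linalg.norm(d)/41.7,np.degrees(np.linalg.norm(w))/7.16).round(1))
E
python3 -c "
from h import *
go((455,-136,200,97))"
```

```text
t [-403.3  374.2   -7.8] a [ 0.    -0.     0.144] rows>= 13.2
```

Request:
{"name": "servo_tool", "arguments": {
  "deltas": [
    {"tx": -403,"ty": 374,"tz": -8,"az": 0.144,"claw": 60},
    {"tx": -403,"ty": 374,"tz": -8,"az": 0.144,"claw": 60},
    {"tx": -403,"ty": 374,"tz": -8,"az": 0.144,"claw": 60},
    {"tx": -403,"ty": 374,"tz": -8,"az": 0.144,"claw": 60},
    {"tx": -403,"ty": 374,"tz": -8,"az": 0.144,"claw": 60},
    {"tx": -403,"ty": 374,"tz": -8,"az": 0.144,"claw": 60},
    {"tx": -403,"ty": 374,"tz": -8,"az": 0.144,"claw": 60},
    {"tx": -403,"ty": 374,"tz": -8,"az": 0.144,"claw": 60},
    {"tx": -403,"ty": 374,"tz": -8,"az": 0.144,"claw": 60},
    {"tx": -403,"ty": 374,"tz": -8,"az": 0.144,"claw": 60},
    {"tx": -403,"ty": 374,"tz": -8,"az": 0.144,"claw": 60},
    {"tx": -403,"ty": 374,"tz": -8,"az": 0.144,"claw": 60}
  ]
}}

```text
schema error: expected keys tx, ty, tz, ax, ay, az, claw
```

```bash
cat > w.py <<'E'
import sys
from h import *
HT=dict(long_tray=.01,short_tray=.01,doming_block=.04,punch=.008,large_disc=.014,small_disc=.014,tall_band=.026,flat_ring=.008)
s=sense(); M=T("wrist",s); im=capture("wrist"); cv2.imwrite("pics/%s.png"%sys.argv[1],im)
print(s["time_s"],s["tcp_pos"].round(4),s["wrist_force"].round(1),s["gripper_width"].round(3),"cam",M[:3,3].round(3))
for l in sys.argv[2:]:
    for r in recognise(l,"wrist"):
        print("rec",l,round(r["confidence"],2),(M@np.r_[r["xyz"],1])[:3].round(4))
    for r in trace(l,"wrist"):
        if r["confidence"]<.3: continue
        m=r["mask"].astype(np.uint8); c,_=cv2.findContours(m,0,1); c=max(c,key=cv2.contourArea).reshape(-1,2)
        W=onz("wrist",c,HT[l],M)[:,:2]*1000; (ctr,sz,a)=cv2.minAreaRect(W.astype(np.float32))
        print(l,round(r["confidence"],2),"px",c.mean(0).round(),c.min(0),c.max(0),"rect",np.round(ctr,1),np.round(sz,1),round(a,1))
go(*[tuple(t) for t in []])
E
python3 w.py w1 small_disc doming_block short_tray
```

```text
Traceback (most recent call last):
  File "w.py", line 5, in <module>
    print(s["time_s"],s["tcp_pos"].round(4),s["wrist_force"].round(1),s["gripper_width"].round(3),"cam",M[:3,3].round(3))
                                                                      ^^^^^^^^^^^^^^^^^^^^^^^^
AttributeError: 'float' object has no attribute 'round'
```

Request:
{"name": "servo_tool", "arguments": {
  "deltas": [
    {"tx": -403,"ty": 374,"tz": -8,"ax": 0,"ay": 0,"az": 0.144,"claw": 60},
    {"tx": -403,"ty": 374,"tz": -8,"ax": 0,"ay": 0,"az": 0.144,"claw": 60},
    {"tx": -403,"ty": 374,"tz": -8,"ax": 0,"ay": 0,"az": 0.144,"claw": 60},
    {"tx": -403,"ty": 374,"tz": -8,"ax": 0,"ay": 0,"az": 0.144,"claw": 60},
    {"tx": -403,"ty": 374,"tz": -8,"ax": 0,"ay": 0,"az": 0.144,"claw": 60},
    {"tx": -403,"ty": 374,"tz": -8,"ax": 0,"ay": 0,"az": 0.144,"claw": 60},
    {"tx": -403,"ty": 374,"tz": -8,"ax": 0,"ay": 0,"az": 0.144,"claw": 60},
    {"tx": -403,"ty": 374,"tz": -8,"ax": 0,"ay": 0,"az": 0.144,"claw": 60},
    {"tx": -403,"ty": 374,"tz": -8,"ax": 0,"ay": 0,"az": 0.144,"claw": 60},
    {"tx": -403,"ty": 374,"tz": -8,"ax": 0,"ay": 0,"az": 0.144,"claw": 60},
    {"tx": -403,"ty": 374,"tz": -8,"ax": 0,"ay": 0,"az": 0.144,"claw": 60},
    {"tx": -403,"ty": 374,"tz": -8,"ax": 0,"ay": 0,"az": 0.144,"claw": 60}
  ]
}}

```text
time_s: 2.95
tcp_pos: [0.4286, -0.1776, 0.2001]
ee_rot: [[-0.993, -0.122, 0.001], [-0.122, 0.993, -0.0], [-0.001, -0.0, -1.0]]
wrist_force: [1.2, -1.1, 0.8]
gripper_width: 0.692
gripper_force: 0.0
```

```bash
sed -i 's/s\["gripper_width"\].round(3)/round(float(s["gripper_width"]),3)/; s/^go.*$//' w.py; sed -i 's/s\["time_s"\],/round(float(s["time_s"]),2),/' w.py
python3 w.py w1 small_disc doming_block short_tray; python3 -c "
from h import *
go((455,-136,200,97))"
```

```text
2.95 [ 0.4286 -0.1776  0.2001] [ 1.2 -1.1  0.8] 0.692 cam [ 0.358 -0.186  0.392]
rec small_disc 0.61 [ 0.4533 -0.1369  0.0144]
small_disc 0.86 px [279. 196.] [269 185] [289 206] rect [ 452.4 -137.3] [28.8 25.5] 21.4
rec doming_block 0.42 [ 0.5156 -0.1013  0.0221]
doming_block 0.4 px [299. 244.] [294 238] [302 252] rect [ 507.  -107.3] [19.3 10.1] 9.6
rec short_tray 0.85 [ 0.4678 -0.2882  0.005 ]
rec short_tray 0.29 [0.4463 0.0009 0.0169]
short_tray 0.63 px [168. 197.] [115 143] [211 253] rect [ 479.2 -286.5] [152.1 124.2] 5.1
t [-32.9  40.7  -0.6] a [ 0.    -0.    -0.002] rows>= 1.3
```

View pics/w1.png

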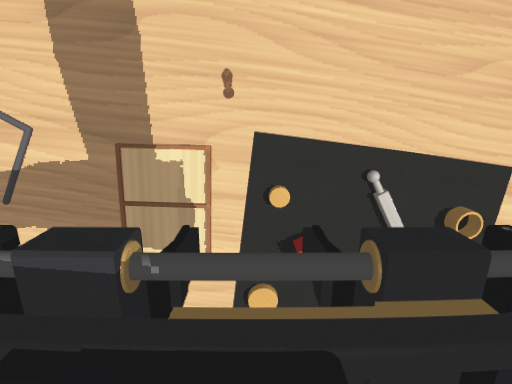

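The wrist picture (up is toward the robot) shows the small disc at (279,196), the near punch (385,205), the band (463,222) and the short tray with near corners (116,144) and (211,147), divider from (122,204) to (211,205).

```bash
python3 -c "
from h import *
M=T('wrist'); P=onz('wrist',[(116,144),(211,147),(122,204),(211,205)],.01,M)*1e3; print(P[:,:2].round(1))
Mt=T('top'); q=np.array([(551,306),(630,298),(565,408),(643,402),(559.5,355),(637,349.5)])*.64; Q=onz('top',q,.01,Mt)*1e3; print(Q[:,:2].round(1), Q[:4,:2].mean(0))
q=np.array([(160,262),(241,258),(165,417),(245,412)])*.64; Q=onz('top',q,.01,Mt)*1e3; print(Q[:,:2].round(1), Q[:4,:2].mean(0))
go((454,-136.5,200,97),(454,-136.5,60,97),(454,-136.5,3,97))"
```

```text
[[ 408.9 -354.4]
 [ 398.9 -233.8]
 [ 487.6 -345.7]
 [ 474.8 -227.2]]
[[ 556.  -219.8]
 [ 565.5 -340.9]
 [ 403.8 -233.9]
 [ 409.2 -351.9]
 [ 482.3 -229.2]
 [ 487.6 -347.1]] [ 483.62863336 -286.62679105]
[[636.1 368.7]
 [639.2 245.4]
 [403.9 358.4]
 [409.1 239.3]] [522.07321746 302.9489085 ]
t [-31.9  40.3  -0.6] a [ 0.    -0.    -0.002] rows>= 1.2
t [-31.9  40.3 139.4] a [ 0.    -0.    -0.002] rows>= 3.6
t [-31.9  40.3 196.4] a [ 0.    -0.    -0.002] rows>= 4.9
```

Request:
{"name": "servo_tool", "arguments": {
  "deltas": [
    {"tx": -32,"ty": 40,"tz": 40,"ax": 0,"ay": 0,"az": 0,"claw": 60},
    {"tx": -32,"ty": 40,"tz": 80,"ax": 0,"ay": 0,"az": 0,"claw": 60},
    {"tx": -32,"ty": 40,"tz": 120,"ax": 0,"ay": 0,"az": 0,"claw": 60},
    {"tx": -32,"ty": 40,"tz": 160,"ax": 0,"ay": 0,"az": 0,"claw": 60},
    {"tx": -32,"ty": 40,"tz": 180,"ax": 0,"ay": 0,"az": 0,"claw": 60},
    {"tx": -32,"ty": 40,"tz": 195,"ax": 0,"ay": 0,"az": 0,"claw": 60},
    {"tx": -32,"ty": 40,"tz": 195,"ax": 0,"ay": 0,"az": 0,"claw": 60},
    {"tx": -32,"ty": 40,"tz": 195,"ax": 0,"ay": 0,"az": 0,"claw": 15},
    {"tx": -32,"ty": 40,"tz": 195,"ax": 0,"ay": 0,"az": 0,"claw": 15},
    {"tx": -32,"ty": 40,"tz": 195,"ax": 0,"ay": 0,"az": 0,"claw": 15},
    {"tx": -32,"ty": 40,"tz": 195,"ax": 0,"ay": 0,"az": 0,"claw": 15},
    {"tx": -32,"ty": 40,"tz": 195,"ax": 0,"ay": 0,"az": 0,"claw": 15}
  ]
}}

```text
time_s: 4.3
tcp_pos: [0.4556, -0.1361, 0.0057]
ee_rot: [[-0.993, -0.121, 0.003], [-0.121, 0.993, 0.0], [-0.003, -0.0, -1.0]]
wrist_force: [0.0, -1.0, 0.6]
gripper_width: 0.397
gripper_force: 0.0
```

```bash
python3 -c "
from h import *
s=sense();print(s['gripper_width'],s['gripper_force'],s['tcp_pos'])
go((454,-136.5,60,95),(445,-290,60,95),(445,-290,9,95))"
```

```text
0.39682847371215846 0.0 [ 0.45558151 -0.13606836  0.00572258]
t [  1.5  -0.2 -54.3] a [-0.     0.003  0.034] rows>= 1.3
t [  29.  -151.5  -54.3] a [-0.     0.003  0.034] rows>= 3.9
t [  29.2 -151.5   -3.3] a [-0.     0.003  0.034] rows>= 3.7
```

Request:
{"name": "servo_tool", "arguments": {
  "deltas": [
    {"tx": 0,"ty": 0,"tz": 0,"ax": 0,"ay": 0,"az": 0,"claw": 15},
    {"tx": 0,"ty": 0,"tz": 0,"ax": 0,"ay": 0,"az": 0,"claw": 15},
    {"tx": 0,"ty": 0,"tz": 0,"ax": 0,"ay": 0,"az": 0,"claw": 15},
    {"tx": 0,"ty": 0,"tz": 0,"ax": 0,"ay": 0,"az": 0,"claw": 15},
    {"tx": 0,"ty": 0,"tz": -25,"ax": 0,"ay": 0,"az": 0,"claw": 15},
    {"tx": 0,"ty": 0,"tz": -54,"ax": 0,"ay": 0,"az": 0,"claw": 15},
    {"tx": 9,"ty": -40,"tz": -54,"ax": 0,"ay": 0,"az": 0.034,"claw": 15},
    {"tx": 18,"ty": -78,"tz": -54,"ax": 0,"ay": 0,"az": 0.034,"claw": 15},
    {"tx": 25,"ty": -116,"tz": -54,"ax": 0,"ay": 0,"az": 0.034,"claw": 15},
    {"tx": 29,"ty": -151,"tz": -54,"ax": 0,"ay": 0,"az": 0.034,"claw": 15},
    {"tx": 29,"ty": -151,"tz": -54,"ax": 0,"ay": 0,"az": 0.034,"claw": 15}
  ]
}}

```text
time_s: 5.22
tcp_pos: [0.4446, -0.2942, 0.0585]
ee_rot: [[-0.997, -0.083, 0.001], [-0.083, 0.997, -0.002], [-0.001, -0.002, -1.0]]
wrist_force: [0.7, -0.6, 0.9]
gripper_width: 0.174
gripper_force: 0.0
```

```bash
python3 w.py w2 small_disc short_tray; python3 -c "
from h import *
s=sense();print(s['gripper_width'],s['gripper_force'],s['tcp_pos'])
go((445,-290,60,95),(445,-290,10,95))"
```

```text
5.22 [ 0.4446 -0.2942  0.0585] [ 0.7 -0.6  0.9] 0.174 cam [ 0.374 -0.3    0.251]
rec small_disc 0.79 [ 0.4512 -0.1388  0.0139]
small_disc 0.89 px [429. 228.] [410 212] [447 245] rect [ 452.1 -140.5] [33.9 25.6] 58.8
rec short_tray 0.88 [ 0.4409 -0.2891  0.0033]
short_tray 0.89 px [255. 201.] [180 155] [331 252] rect [ 445.2 -290.5] [ 84.3 123.4] 4.7
0.16965987440049196 0.0 [ 0.44410049 -0.28849282  0.05833203]
t [-0.8 -1.6 -1.7] a [ 0.    -0.001  0.002] rows>= 0.1
t [-0.8 -1.6 48.3] a [ 0.    -0.001  0.002] rows>= 1.2
```

View pics/w2.png

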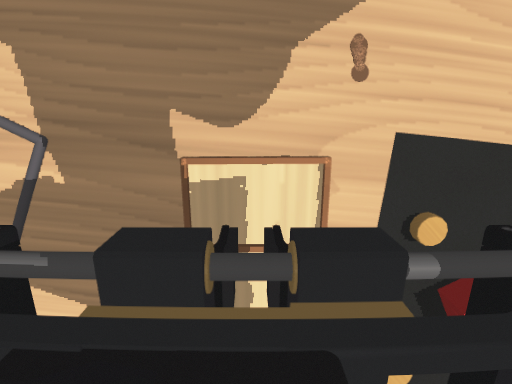

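The fingers closed to 15 mm empty over the near bay (255,200). The disc still stands on the mat at (429,228), so the grasp was too high or too early. I'll retry lower and check the grip before lifting.

```bash
python3 -c "
from h import *
go((452,-139,50,95),(452,-139,1.5,95))"
```

```text
t [-21.1 148.2   8.4] a [ 0.    -0.001  0.002] rows>= 3.6
t [-21.2 148.2  56.9] a [ 0.    -0.001  0.002] rows>= 3.8
```

Request:
{"name": "servo_tool", "arguments": {
  "deltas": [
    {"tx": -5,"ty": 37,"tz": 6,"ax": 0,"ay": 0,"az": 0,"claw": 55},
    {"tx": -11,"ty": 75,"tz": 6,"ax": 0,"ay": 0,"az": 0,"claw": 55},
    {"tx": -16,"ty": 112,"tz": 6,"ax": 0,"ay": 0,"az": 0,"claw": 55},
    {"tx": -21,"ty": 148,"tz": 6,"ax": 0,"ay": 0,"az": 0,"claw": 55},
    {"tx": -21,"ty": 148,"tz": 6,"ax": 0,"ay": 0,"az": 0,"claw": 55},
    {"tx": -21,"ty": 148,"tz": 6,"ax": 0,"ay": 0,"az": 0,"claw": 55},
    {"tx": -21,"ty": 148,"tz": 6,"ax": 0,"ay": 0,"az": 0,"claw": 55},
    {"tx": -21,"ty": 148,"tz": 30,"ax": 0,"ay": 0,"az": 0,"claw": 55},
    {"tx": -21,"ty": 148,"tz": 48,"ax": 0,"ay": 0,"az": 0,"claw": 55},
    {"tx": -21,"ty": 148,"tz": 57,"ax": 0,"ay": 0,"az": 0,"claw": 55},
    {"tx": -21,"ty": 148,"tz": 57,"ax": 0,"ay": 0,"az": 0,"claw": 55},
    {"tx": -21,"ty": 148,"tz": 57,"ax": 0,"ay": 0,"az": 0,"claw": 10}
  ]
}}

```text
time_s: 6.47
tcp_pos: [0.4522, -0.1408, 0.0014]
ee_rot: [[-0.996, -0.087, -0.001], [-0.087, 0.996, -0.0], [0.001, -0.0, -1.0]]
wrist_force: [-0.3, -0.7, 0.2]
gripper_width: 0.608
gripper_force: 0.0
```

Request:
{"name": "servo_tool", "arguments": {
  "deltas": [
    {"tx": 0,"ty": 0,"tz": 0,"ax": 0,"ay": 0,"az": 0,"claw": 10},
    {"tx": 0,"ty": 0,"tz": 0,"ax": 0,"ay": 0,"az": 0,"claw": 10},
    {"tx": 0,"ty": 0,"tz": 0,"ax": 0,"ay": 0,"az": 0,"claw": 10},
    {"tx": 0,"ty": 0,"tz": 0,"ax": 0,"ay": 0,"az": 0,"claw": 10},
    {"tx": 0,"ty": 0,"tz": 0,"ax": 0,"ay": 0,"az": 0,"claw": 10},
    {"tx": 0,"ty": 0,"tz": 0,"ax": 0,"ay": 0,"az": 0,"claw": 10},
    {"tx": 0,"ty": 0,"tz": 0,"ax": 0,"ay": 0,"az": 0,"claw": 10},
    {"tx": 0,"ty": 0,"tz": 0,"ax": 0,"ay": 0,"az": 0,"claw": 10}
  ]
}}

```text
time_s: 7.13
tcp_pos: [0.4523, -0.1401, 0.0016]
ee_rot: [[-0.996, -0.088, 0.0], [-0.088, 0.996, 0.0], [-0.0, -0.0, -1.0]]
wrist_force: [0.4, 0.0, 0.0]
gripper_width: 0.133
gripper_force: 0.0
```

```bash
python3 -c "
from h import *
s=sense();print(s['gripper_width'],s['gripper_force'],s['tcp_pos'])
go((452,-139,55,95),(445,-290,55,95),(445,-290,6.5,95))"
```

```text
0.1329522800983532 0.0 [ 0.45230988 -0.14007455  0.00156687]
t [  0.2   1.1 -53.4] a [-0.     0.     0.001] rows>= 1.3
t [  20.4 -148.7  -53.4] a [-0.     0.     0.001] rows>= 3.8
t [  20.4 -148.7   -4.9] a [-0.     0.     0.001] rows>= 3.6
```

```bash
python3 w.py w3 small_disc
python3 - <<'E'
from h import *
a=cv2.imread("pics/w3.png"); b=capture("top")[170:300,240:400]
M=T("top"); print(proj("top",[sense()["tcp_pos"]],M))
o=np.zeros((600,800,3),np.uint8); o[:384,:512]=a; b=cv2.resize(b,None,fx=2.4,fy=2.4,interpolation=2)[:,:]; o=np.hstack([a,np.zeros((384,288,3),np.uint8)]); b=capture("top")[195:285,270:366]; o[:270,512:]=cv2.resize(b,(288,270)); cv2.imwrite("pics/c3.png",o)
E
```

```text
7.13 [ 0.4523 -0.1401  0.0016] [0.4 0.  0. ] 0.133 cam [ 0.382 -0.146  0.194]
rec small_disc 0.75 [ 0.4457 -0.1383  0.0131]
small_disc 0.66 px [253. 229.] [235 209] [274 252] rect [ 451.  -139.5] [22.8 30.5] 70.7
[[319.93481507 241.09928251]]
```

View pics/c3.png

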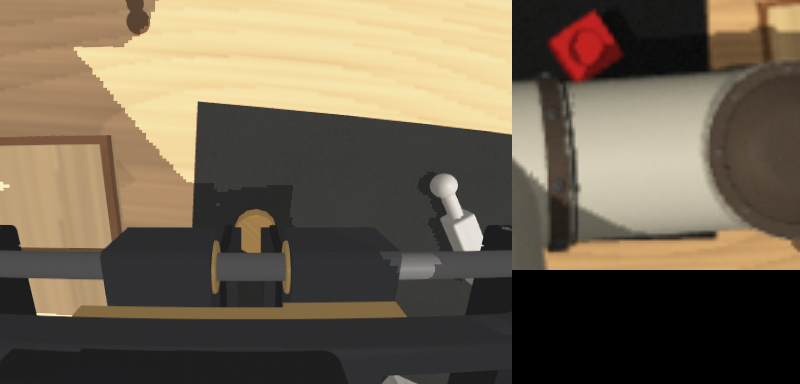

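Run:
```python
from h import *
s=sense(); M=T("wrist",s); R=s["ee_rot"]; p=s["tcp_pos"]
print(s["gripper_width"],s["gripper_force"],np.array(calibration("wrist")["hand_eye"]).round(3),calibration("wrist")["fx"])
print("tcp",proj("wrist",[p],M), "grasp",proj("wrist",[p-.019*R[:,2]],M))
for z in (0,.014): print(z,(onz("wrist",[(254,209),(235,230),(274,230)],z,M)*1e3).round(1))
print(proj("wrist",[p+R@np.array([0,dy,dz]) for dy in(-.006,.006) for dz in (0,-.05)],M))
im=cv2.imread("pics/w3.png")[180:330,180:330]; cv2.imwrite("pics/z3.png",cv2.resize(im,(600,600),interpolation=0))
```

```text
0.11562486833016933 0.0 [[-0.001 -0.966 -0.259  0.071]
 [ 1.    -0.001  0.     0.   ]
 [-0.    -0.259  0.966 -0.192]
 [ 0.     0.     0.     1.   ]] 301.301716416558
tcp [[250.44742901 224.86339486]] grasp [[250.44627097 235.50482132]]
0 [[ 441.3 -138.7    0. ]
 [ 457.4 -150.3    0. ]
 [ 455.1 -123.6    0. ]]
0.014 [[ 437.  -139.2   14. ]
 [ 452.  -150.    14. ]
 [ 449.8 -125.3   14. ]]
[[241.59574751 224.8706939 ]
 [238.87077714 258.19342541]
 [259.29913761 224.85336519]
 [262.01697804 258.17092223]]
```

View pics/z3.png

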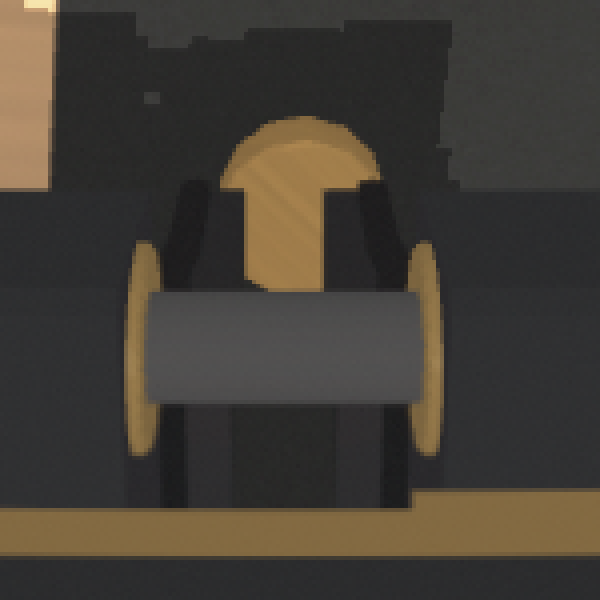

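Run:
```python
from h import *
im=capture("scene"); M=T("scene"); p=sense()["tcp_pos"]; print(p,proj("scene",[p,p+[0,0,.019],[.4535,-.1385,.014],[.4535,-.1385,0]],M).round(1))
cv2.imwrite("pics/s4.png",cv2.resize(im[100:220,130:290],(800,600),interpolation=0))
```

```text
[ 0.45223176 -0.14010374  0.00146474] [[199.6 174.4]
 [199.  168. ]
 [199.8 170.5]
 [200.2 175.2]]
```

View pics/s4.png

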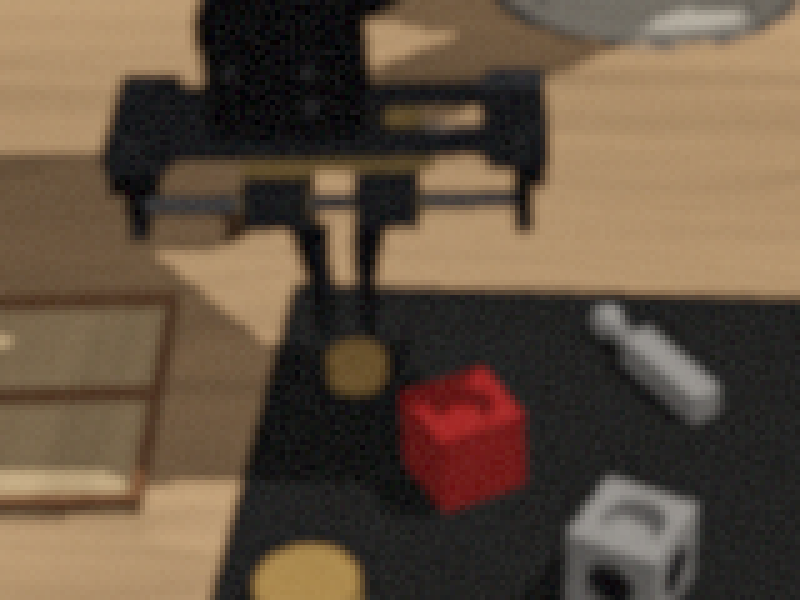

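The scene crop shows the disc untouched at (357,367) and the finger tips ending at about row 330, where a TCP at z = 1.5 mm should project to row 372. The real tips seem to sit about 20 mm above the reported TCP. I'll open the fingers and feel downward in small steps.

Request:
{"name": "servo_tool", "arguments": {
  "deltas": [
    {"tx": 0,"ty": 0,"tz": -5,"ax": 0,"ay": 0,"az": 0,"claw": 55},
    {"tx": 0,"ty": 0,"tz": -5,"ax": 0,"ay": 0,"az": 0,"claw": 55},
    {"tx": 0,"ty": 0,"tz": -5,"ax": 0,"ay": 0,"az": 0,"claw": 55},
    {"tx": 0,"ty": 0,"tz": -5,"ax": 0,"ay": 0,"az": 0,"claw": 55},
    {"tx": 0,"ty": 0,"tz": -5,"ax": 0,"ay": 0,"az": 0,"claw": 55},
    {"tx": 0,"ty": 0,"tz": -5,"ax": 0,"ay": 0,"az": 0,"claw": 55},
    {"tx": 0,"ty": 0,"tz": -3,"ax": 0,"ay": 0,"az": 0,"claw": 55},
    {"tx": 0,"ty": 0,"tz": 0,"ax": 0,"ay": 0,"az": 0,"claw": 55},
    {"tx": 0,"ty": 0,"tz": 1,"ax": 0,"ay": 0,"az": 0,"claw": 55},
    {"tx": 0,"ty": 0,"tz": 2,"ax": 0,"ay": 0,"az": 0,"claw": 55},
    {"tx": 0,"ty": 0,"tz": 3,"ax": 0,"ay": 0,"az": 0,"claw": 55},
    {"tx": 0,"ty": 0,"tz": 3,"ax": 0,"ay": 0,"az": 0,"claw": 55}
  ]
}}

```text
time_s: 8.43
tcp_pos: [0.4521, -0.1401, -0.0018]
ee_rot: [[-0.996, -0.088, -0.001], [-0.088, 0.996, -0.0], [0.001, 0.0, -1.0]]
wrist_force: [0.9, 0.3, -0.2]
gripper_width: 0.631
gripper_force: 0.0
```

Request:
{"name": "servo_tool", "arguments": {
  "deltas": [
    {"tx": 0,"ty": 0,"tz": 2,"ax": 0,"ay": 0,"az": 0,"claw": 55},
    {"tx": 0,"ty": 0,"tz": 4,"ax": 0,"ay": 0,"az": 0,"claw": 55},
    {"tx": 0,"ty": 0,"tz": 6,"ax": 0,"ay": 0,"az": 0,"claw": 55},
    {"tx": 0,"ty": 0,"tz": 7,"ax": 0,"ay": 0,"az": 0,"claw": 55},
    {"tx": 0,"ty": 0,"tz": 8,"ax": 0,"ay": 0,"az": 0,"claw": 55}
  ]
}}

```text
time_s: 8.85
tcp_pos: [0.4522, -0.1401, -0.0097]
ee_rot: [[-0.996, -0.088, -0.0], [-0.088, 0.996, -0.0], [0.0, 0.0, -1.0]]
wrist_force: [0.1, 0.3, 0.8]
gripper_width: 0.632
gripper_force: 0.0
```

Still free at −9.7 mm, so I'll close here.

Request:
{"name": "servo_tool", "arguments": {
  "deltas": [
    {"tx": 0,"ty": 0,"tz": 1,"ax": 0,"ay": 0,"az": 0,"claw": 55},
    {"tx": 0,"ty": 0,"tz": 2,"ax": 0,"ay": 0,"az": 0,"claw": 55},
    {"tx": 0,"ty": 0,"tz": 3,"ax": 0,"ay": 0,"az": 0,"claw": 55},
    {"tx": 0,"ty": 0,"tz": 3,"ax": 0,"ay": 0,"az": 0,"claw": 10},
    {"tx": 0,"ty": 0,"tz": 3,"ax": 0,"ay": 0,"az": 0,"claw": 10},
    {"tx": 0,"ty": 0,"tz": 3,"ax": 0,"ay": 0,"az": 0,"claw": 10},
    {"tx": 0,"ty": 0,"tz": 3,"ax": 0,"ay": 0,"az": 0,"claw": 10},
    {"tx": 0,"ty": 0,"tz": 3,"ax": 0,"ay": 0,"az": 0,"claw": 10},
    {"tx": 0,"ty": 0,"tz": 3,"ax": 0,"ay": 0,"az": 0,"claw": 10},
    {"tx": 0,"ty": 0,"tz": 3,"ax": 0,"ay": 0,"az": 0,"claw": 10},
    {"tx": 0,"ty": 0,"tz": 3,"ax": 0,"ay": 0,"az": 0,"claw": 10},
    {"tx": 0,"ty": 0,"tz": 3,"ax": 0,"ay": 0,"az": 0,"claw": 10}
  ]
}}

```text
time_s: 9.85
tcp_pos: [0.4523, -0.1401, -0.0125]
ee_rot: [[-0.996, -0.088, -0.0], [-0.088, 0.996, 0.0], [0.0, 0.0, -1.0]]
wrist_force: [0.2, -0.8, -0.2]
gripper_width: 0.134
gripper_force: 0.0
```

Request:
{"name": "servo_tool", "arguments": {
  "deltas": [
    {"tx": 0,"ty": 0,"tz": -6,"ax": 0,"ay": 0,"az": 0,"claw": 55},
    {"tx": 0,"ty": 0,"tz": -6,"ax": 0,"ay": 0,"az": 0,"claw": 55},
    {"tx": 0,"ty": 0,"tz": -6,"ax": 0,"ay": 0,"az": 0,"claw": 55},
    {"tx": 0,"ty": 0,"tz": -6,"ax": 0,"ay": 0,"az": 0,"claw": 55},
    {"tx": 0,"ty": 0,"tz": -6,"ax": 0,"ay": 0,"az": 0,"claw": 55},
    {"tx": 0,"ty": 0,"tz": -6,"ax": 0,"ay": 0,"az": 0,"claw": 55},
    {"tx": 0,"ty": 0,"tz": -6,"ax": 0,"ay": 0,"az": 0,"claw": 55},
    {"tx": 0,"ty": 0,"tz": -3,"ax": 0,"ay": 0,"az": 0,"claw": 55},
    {"tx": 0,"ty": 0,"tz": 0,"ax": 0,"ay": 0,"az": 0,"claw": 55},
    {"tx": 0,"ty": 0,"tz": 3,"ax": 0,"ay": 0,"az": 0,"claw": 55},
    {"tx": 0,"ty": 0,"tz": 5,"ax": 0,"ay": 0,"az": 0,"claw": 55},
    {"tx": 0,"ty": 0,"tz": 6,"ax": 0,"ay": 0,"az": 0,"claw": 55}
  ]
}}

```text
time_s: 10.85
tcp_pos: [0.4519, -0.1401, -0.0191]
ee_rot: [[-0.996, -0.088, -0.001], [-0.088, 0.996, 0.0], [0.001, 0.0, -1.0]]
wrist_force: [-0.1, 0.0, 0.2]
gripper_width: 0.627
gripper_force: 0.0
```

Request:
{"name": "servo_tool", "arguments": {
  "deltas": [
    {"tx": 0,"ty": 0,"tz": 1,"ax": 0,"ay": 0,"az": 0,"claw": 55},
    {"tx": 0,"ty": 0,"tz": 2,"ax": 0,"ay": 0,"az": 0,"claw": 55},
    {"tx": 0,"ty": 0,"tz": 3,"ax": 0,"ay": 0,"az": 0,"claw": 55},
    {"tx": 0,"ty": 0,"tz": 4,"ax": 0,"ay": 0,"az": 0,"claw": 55},
    {"tx": 0,"ty": 0,"tz": 4,"ax": 0,"ay": 0,"az": 0,"claw": 55}
  ]
}}

```text
time_s: 11.27
tcp_pos: [0.4522, -0.1401, -0.0226]
ee_rot: [[-0.996, -0.088, -0.0], [-0.088, 0.996, 0.0], [0.0, 0.0, -1.0]]
wrist_force: [0.5, 0.1, -0.1]
gripper_width: 0.631
gripper_force: 0.0
```

Request:
{"name": "servo_tool", "arguments": {
  "deltas": [
    {"tx": 0,"ty": 0,"tz": 0,"ax": 0,"ay": 0,"az": 0,"claw": 10},
    {"tx": 0,"ty": 0,"tz": 0,"ax": 0,"ay": 0,"az": 0,"claw": 10},
    {"tx": 0,"ty": 0,"tz": 0,"ax": 0,"ay": 0,"az": 0,"claw": 10},
    {"tx": 0,"ty": 0,"tz": 0,"ax": 0,"ay": 0,"az": 0,"claw": 10},
    {"tx": 0,"ty": 0,"tz": 0,"ax": 0,"ay": 0,"az": 0,"claw": 10},
    {"tx": 0,"ty": 0,"tz": 0,"ax": 0,"ay": 0,"az": 0,"claw": 10},
    {"tx": 0,"ty": 0,"tz": 0,"ax": 0,"ay": 0,"az": 0,"claw": 10},
    {"tx": 0,"ty": 0,"tz": 0,"ax": 0,"ay": 0,"az": 0,"claw": 10}
  ]
}}

```text
time_s: 11.93
tcp_pos: [0.4523, -0.1401, -0.0224]
ee_rot: [[-0.996, -0.088, 0.0], [-0.088, 0.996, 0.0], [-0.0, 0.0, -1.0]]
wrist_force: [0.3, 0.4, 1.5]
gripper_width: 0.304
gripper_force: 30.0
```

```bash
python3 -c "
from h import *
go((452,-140,20,95),(445,-290,20,95),(445,-290,-17,95))"
```

```text
t [  0.3   0.1 -42.4] a [0.    0.    0.001] rows>= 1.0
t [  20.4 -148.7  -42.4] a [0.    0.    0.001] rows>= 3.7
t [  20.4 -148.7   -5.4] a [0.    0.    0.001] rows>= 3.6
```

Request:
{"name": "servo_tool", "arguments": {
  "deltas": [
    {"tx": 0,"ty": 0,"tz": -20,"ax": 0,"ay": 0,"az": 0,"claw": 10},
    {"tx": 0,"ty": 0,"tz": -42,"ax": 0,"ay": 0,"az": 0,"claw": 10},
    {"tx": 5,"ty": -37,"tz": -42,"ax": 0,"ay": 0,"az": 0,"claw": 10},
    {"tx": 10,"ty": -74,"tz": -42,"ax": 0,"ay": 0,"az": 0,"claw": 10},
    {"tx": 15,"ty": -111,"tz": -42,"ax": 0,"ay": 0,"az": 0,"claw": 10},
    {"tx": 20,"ty": -149,"tz": -42,"ax": 0,"ay": 0,"az": 0,"claw": 10},
    {"tx": 20,"ty": -149,"tz": -42,"ax": 0,"ay": 0,"az": 0,"claw": 10},
    {"tx": 20,"ty": -149,"tz": -42,"ax": 0,"ay": 0,"az": 0,"claw": 10},
    {"tx": 20,"ty": -149,"tz": -25,"ax": 0,"ay": 0,"az": 0,"claw": 10},
    {"tx": 20,"ty": -149,"tz": -12,"ax": 0,"ay": 0,"az": 0,"claw": 10},
    {"tx": 20,"ty": -149,"tz": -6,"ax": 0,"ay": 0,"az": 0,"claw": 10},
    {"tx": 20,"ty": -149,"tz": -5,"ax": 0,"ay": 0,"az": 0,"claw": 10}
  ]
}}

```text
time_s: 12.93
tcp_pos: [0.4447, -0.2891, -0.0183]
ee_rot: [[-0.996, -0.089, -0.003], [-0.089, 0.996, 0.001], [0.003, 0.001, -1.0]]
wrist_force: [-0.8, 0.2, -1.2]
gripper_width: 0.304
gripper_force: 30.0
```

Request:
{"name": "servo_tool", "arguments": {
  "deltas": [
    {"tx": 0,"ty": 0,"tz": 0,"ax": 0,"ay": 0,"az": 0,"claw": 50},
    {"tx": 0,"ty": 0,"tz": 0,"ax": 0,"ay": 0,"az": 0,"claw": 50},
    {"tx": 0,"ty": 0,"tz": 0,"ax": 0,"ay": 0,"az": 0,"claw": 50},
    {"tx": 0,"ty": 0,"tz": 0,"ax": 0,"ay": 0,"az": 0,"claw": 50},
    {"tx": 0,"ty": 0,"tz": -30,"ax": 0,"ay": 0,"az": 0,"claw": 70},
    {"tx": 0,"ty": 0,"tz": -60,"ax": 0,"ay": 0,"az": 0,"claw": 70},
    {"tx": -30,"ty": 23,"tz": -60,"ax": 0,"ay": 0,"az": 0,"claw": 70},
    {"tx": -60,"ty": 46,"tz": -60,"ax": 0,"ay": 0,"az": 0,"claw": 70},
    {"tx": -90,"ty": 69,"tz": -60,"ax": 0,"ay": 0,"az": 0,"claw": 70},
    {"tx": -120,"ty": 92,"tz": -60,"ax": 0,"ay": 0,"az": 0,"claw": 70},
    {"tx": -150,"ty": 115,"tz": -60,"ax": 0,"ay": 0,"az": 0,"claw": 70},
    {"tx": -179,"ty": 138,"tz": -60,"ax": 0,"ay": 0,"az": 0,"claw": 70}
  ]
}}

```text
time_s: 13.93
tcp_pos: [0.6131, -0.1357, 0.0432]
ee_rot: [[-0.996, -0.088, 0.001], [-0.088, 0.996, 0.0], [-0.001, -0.0, -1.0]]
wrist_force: [0.0, -1.1, 0.1]
gripper_width: 0.801
gripper_force: 0.0
```

```bash
python3 w.py w5 large_disc small_disc; python3 -c "
from h import *
go((612,-137,40,95),(612,-137,-23,95))"
```

```text
13.93 [ 0.6131 -0.1357  0.0432] [ 0.  -1.1  0.1] 0.801 cam [ 0.542 -0.142  0.235]
rec large_disc 0.85 [ 0.6095 -0.1413  0.0127]
large_disc 0.67 px [248. 207.] [220 178] [276 234] rect [ 610.2 -138. ] [43.4 42.8] 49.6
t [-0.9 -0.1  2.4] a [ 0.    -0.001  0.001] rows>= 0.1
t [-1.  -0.1 65.4] a [ 0.    -0.001  0.001] rows>= 1.6
```

View pics/w5.png

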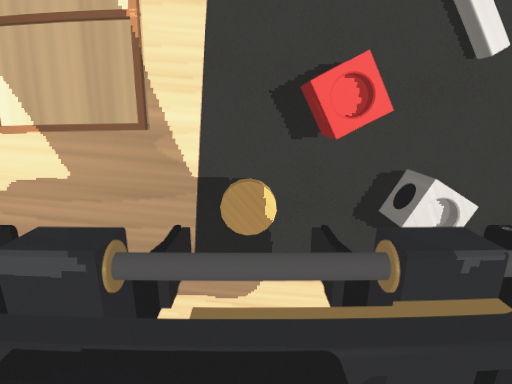

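The large disc is at (248,207), midway between the fingers, and the red (347,95) and steel (428,205) blocks are well clear.

Request:
{"name": "servo_tool", "arguments": {
  "deltas": [
    {"tx": -1,"ty": -1,"tz": 25,"ax": 0,"ay": 0,"az": 0,"claw": 70},
    {"tx": -1,"ty": -1,"tz": 45,"ax": 0,"ay": 0,"az": 0,"claw": 70},
    {"tx": -1,"ty": -1,"tz": 58,"ax": 0,"ay": 0,"az": 0,"claw": 70},
    {"tx": -1,"ty": -1,"tz": 65,"ax": 0,"ay": 0,"az": 0,"claw": 70},
    {"tx": -1,"ty": -1,"tz": 65,"ax": 0,"ay": 0,"az": 0,"claw": 20},
    {"tx": -1,"ty": -1,"tz": 65,"ax": 0,"ay": 0,"az": 0,"claw": 20},
    {"tx": -1,"ty": -1,"tz": 65,"ax": 0,"ay": 0,"az": 0,"claw": 20},
    {"tx": -1,"ty": -1,"tz": 65,"ax": 0,"ay": 0,"az": 0,"claw": 20},
    {"tx": -1,"ty": -1,"tz": 65,"ax": 0,"ay": 0,"az": 0,"claw": 20},
    {"tx": -1,"ty": -1,"tz": 65,"ax": 0,"ay": 0,"az": 0,"claw": 20},
    {"tx": -1,"ty": -1,"tz": 65,"ax": 0,"ay": 0,"az": 0,"claw": 20},
    {"tx": -1,"ty": -1,"tz": 65,"ax": 0,"ay": 0,"az": 0,"claw": 20}
  ]
}}

```text
time_s: 15.18
tcp_pos: [0.6133, -0.1381, -0.0215]
ee_rot: [[-0.996, -0.088, 0.001], [-0.088, 0.996, -0.0], [-0.001, -0.0, -1.0]]
wrist_force: [-1.0, 0.3, 6.0]
gripper_width: 0.485
gripper_force: 30.0
```

```bash
python3 -c "
from h import *
go((612,-137,80,95),(599,307.5,80,92),(599,307.5,-17,92))"
```

```text
t [   1.1    1.2 -101.5] a [-0.     0.001  0.001] rows>= 2.4
t [ -25.1  445.1 -101.6] a [-0.     0.001  0.053] rows>= 11.0
t [-25.  445.1  -4.6] a [-0.     0.001  0.053] rows>= 10.7
```

Request:
{"name": "servo_tool", "arguments": {
  "deltas": [
    {"tx": 0,"ty": 0,"tz": -25,"ax": 0,"ay": 0,"az": 0,"claw": 20},
    {"tx": 0,"ty": 0,"tz": -60,"ax": 0,"ay": 0,"az": 0,"claw": 20},
    {"tx": -2,"ty": 30,"tz": -85,"ax": 0,"ay": 0,"az": 0,"claw": 20},
    {"tx": -4,"ty": 68,"tz": -100,"ax": 0,"ay": 0,"az": 0.01,"claw": 20},
    {"tx": -6,"ty": 108,"tz": -100,"ax": 0,"ay": 0,"az": 0.02,"claw": 20},
    {"tx": -8,"ty": 148,"tz": -100,"ax": 0,"ay": 0,"az": 0.02,"claw": 20},
    {"tx": -10,"ty": 188,"tz": -100,"ax": 0,"ay": 0,"az": 0.03,"claw": 20},
    {"tx": -12,"ty": 228,"tz": -100,"ax": 0,"ay": 0,"az": 0.03,"claw": 20},
    {"tx": -15,"ty": 268,"tz": -100,"ax": 0,"ay": 0,"az": 0.04,"claw": 20},
    {"tx": -17,"ty": 308,"tz": -100,"ax": 0,"ay": 0,"az": 0.04,"claw": 20},
    {"tx": -19,"ty": 348,"tz": -100,"ax": 0,"ay": 0,"az": 0.05,"claw": 20},
    {"tx": -22,"ty": 388,"tz": -100,"ax": 0,"ay": 0,"az": 0.053,"claw": 20}
  ]
}}

```text
time_s: 16.18
tcp_pos: [0.5992, 0.2521, 0.0765]
ee_rot: [[-0.999, -0.034, -0.002], [-0.034, 0.999, -0.001], [0.002, -0.001, -1.0]]
wrist_force: [1.4, -0.1, -2.0]
gripper_width: 0.485
gripper_force: 30.0
```

```bash
python3 w.py w6 long_tray; python3 -c "
from h import *
go((599,307.5,80,92),(599,307.5,-17,92))"
```

```text
16.18 [0.5992 0.2521 0.0765] [ 1.4 -0.1 -2. ] 0.485 cam [0.529 0.25  0.269]
long_tray 0.82 px [320. 109.] [244   0] [399 243] rect [538.  307.6] [203.8 122.3] 2.8
t [-1.6 54.2 -3.8] a [-0.    -0.001  0.004] rows>= 1.3
t [-1.7 54.2 93.2] a [-0.    -0.001  0.004] rows>= 2.6
```

View pics/w6.png

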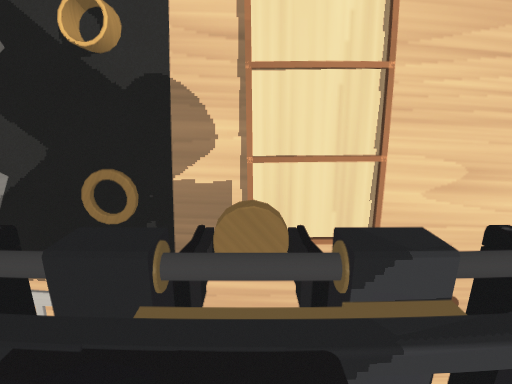

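The disc is held at (251,228). The long tray's dividers run (247,66)–(394,65) and (247,158)–(387,159), with the far bay just ahead of the fingers.

```bash
python3 -c "
from h import *
M=T('wrist'); P=onz('wrist',[(249,66),(391,65),(249,158),(384,159)],.01,M)[:,:2]*1e3; print(P.round(1),P.mean(0))
go((600,308,-17,92.5))"
```

```text
[[488.7 247.9]
 [482.1 363.2]
 [562.9 250.6]
 [558.9 368. ]] [523.15382946 307.43864547]
t [-2.7 54.7 93.2] a [-0.    -0.001 -0.005] rows>= 2.6
```

Request:
{"name": "servo_tool", "arguments": {
  "deltas": [
    {"tx": -1,"ty": 30,"tz": 10,"ax": 0,"ay": 0,"az": 0,"claw": 20},
    {"tx": -2,"ty": 57,"tz": 20,"ax": 0,"ay": 0,"az": 0,"claw": 20},
    {"tx": -2,"ty": 57,"tz": 50,"ax": 0,"ay": 0,"az": 0,"claw": 20},
    {"tx": -2,"ty": 57,"tz": 75,"ax": 0,"ay": 0,"az": 0,"claw": 20},
    {"tx": -2,"ty": 57,"tz": 88,"ax": 0,"ay": 0,"az": 0,"claw": 20},
    {"tx": -2,"ty": 57,"tz": 93,"ax": 0,"ay": 0,"az": 0,"claw": 20},
    {"tx": -2,"ty": 57,"tz": 93,"ax": 0,"ay": 0,"az": 0,"claw": 20},
    {"tx": -2,"ty": 57,"tz": 93,"ax": 0,"ay": 0,"az": 0,"claw": 60},
    {"tx": -2,"ty": 57,"tz": 93,"ax": 0,"ay": 0,"az": 0,"claw": 60},
    {"tx": -2,"ty": 57,"tz": 93,"ax": 0,"ay": 0,"az": 0,"claw": 60},
    {"tx": -2,"ty": 57,"tz": 93,"ax": 0,"ay": 0,"az": 0,"claw": 60},
    {"tx": -2,"ty": 57,"tz": 93,"ax": 0,"ay": 0,"az": 0,"claw": 60}
  ]
}}

```text
time_s: 17.33
tcp_pos: [0.6011, 0.3077, -0.0146]
ee_rot: [[-0.999, -0.035, 0.001], [-0.035, 0.999, 0.001], [-0.001, 0.001, -1.0]]
wrist_force: [-0.0, 0.3, 0.5]
gripper_width: 0.68
gripper_force: 0.0
```

```bash
python3 -c "
from h import *
go((600,308,80,92.5),(450,120,80,92.5))"
```

```text
t [  1.    0.4 -94.6] a [ 0.001  0.001 -0.009] rows>= 2.3
t [ 157.4 -182.2  -95. ] a [ 0.001  0.001 -0.009] rows>= 6.2
```

Request:
{"name": "servo_tool", "arguments": {
  "deltas": [
    {"tx": 0,"ty": 0,"tz": -35,"ax": 0,"ay": 0,"az": 0,"claw": 60},
    {"tx": 0,"ty": 0,"tz": -70,"ax": 0,"ay": 0,"az": 0,"claw": 60},
    {"tx": 20,"ty": -20,"tz": -95,"ax": 0,"ay": 0,"az": 0,"claw": 70},
    {"tx": 45,"ty": -50,"tz": -95,"ax": 0,"ay": 0,"az": 0,"claw": 70},
    {"tx": 70,"ty": -80,"tz": -95,"ax": 0,"ay": 0,"az": -0.02,"claw": 70},
    {"tx": 95,"ty": -110,"tz": -95,"ax": 0,"ay": 0,"az": -0.03,"claw": 70},
    {"tx": 120,"ty": -140,"tz": -95,"ax": 0,"ay": 0,"az": -0.04,"claw": 70},
    {"tx": 140,"ty": -165,"tz": -95,"ax": 0,"ay": 0,"az": -0.05,"claw": 70},
    {"tx": 157,"ty": -182,"tz": -95,"ax": 0,"ay": 0,"az": -0.05,"claw": 70},
    {"tx": 157,"ty": -182,"tz": -95,"ax": 0,"ay": 0,"az": -0.05,"claw": 70}
  ]
}}

```text
time_s: 18.17
tcp_pos: [0.446, 0.1166, 0.0797]
ee_rot: [[-0.997, -0.082, -0.003], [-0.082, 0.997, -0.001], [0.003, -0.0, -1.0]]
wrist_force: [-0.0, 0.8, -0.8]
gripper_width: 0.803
gripper_force: 0.0
```

```bash
python3 w.py w7 tall_band punch; python3 -c "
from h import *
go((455,121,80,95),(455,121,-20,95))"
```

```text
18.17 [0.446  0.1166 0.0797] [-0.   0.8 -0.8] 0.803 cam [0.376 0.111 0.272]
tall_band 0.94 px [254. 214.] [231 189] [276 238] rect [455.5 120. ] [44.2 38.7] 5.9
tall_band 0.67 px [126. 183.] [ 92 140] [162 229] rect [438.3  11. ] [84.6 21.4] 36.1
rec punch 0.78 [0.4474 0.0063 0.0186]
punch 0.67 px [126. 184.] [ 92 140] [163 230] rect [442.7   3.8] [91.1 23. ] 35.8
t [-3.8 -0.4 -0.2] a [ 0.001  0.001 -0.002] rows>= 0.1
t [-3.7 -0.4 99.8] a [ 0.001  0.001 -0.002] rows>= 2.4
```

View pics/w7.png

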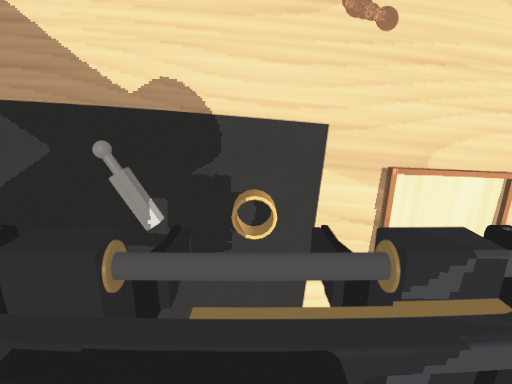

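The band is at (254,214), between the fingers. The punch (125,185), with ball at (101,149), is clear of them.

Request:
{"name": "servo_tool", "arguments": {
  "deltas": [
    {"tx": -6,"ty": -1,"tz": 35,"ax": 0,"ay": 0,"az": 0,"claw": 70},
    {"tx": -6,"ty": -1,"tz": 65,"ax": 0,"ay": 0,"az": 0,"claw": 70},
    {"tx": -6,"ty": -1,"tz": 88,"ax": 0,"ay": 0,"az": 0,"claw": 70},
    {"tx": -6,"ty": -1,"tz": 98,"ax": 0,"ay": 0,"az": 0,"claw": 70},
    {"tx": -6,"ty": -1,"tz": 98,"ax": 0,"ay": 0,"az": 0,"claw": 20},
    {"tx": -6,"ty": -1,"tz": 98,"ax": 0,"ay": 0,"az": 0,"claw": 20},
    {"tx": -6,"ty": -1,"tz": 98,"ax": 0,"ay": 0,"az": 0,"claw": 20},
    {"tx": -6,"ty": -1,"tz": 98,"ax": 0,"ay": 0,"az": 0,"claw": 20},
    {"tx": -6,"ty": -1,"tz": 98,"ax": 0,"ay": 0,"az": 0,"claw": 20},
    {"tx": -6,"ty": -1,"tz": 98,"ax": 0,"ay": 0,"az": 0,"claw": 20},
    {"tx": -6,"ty": -1,"tz": 98,"ax": 0,"ay": 0,"az": 0,"claw": 20},
    {"tx": -6,"ty": -1,"tz": 98,"ax": 0,"ay": 0,"az": 0,"claw": 20}
  ]
}}

```text
time_s: 19.42
tcp_pos: [0.4568, 0.1201, -0.0176]
ee_rot: [[-0.996, -0.085, 0.002], [-0.085, 0.996, 0.001], [-0.002, 0.001, -1.0]]
wrist_force: [-0.9, 0.8, 5.0]
gripper_width: 0.453
gripper_force: 30.0
```

```bash
python3 -c "
from h import *
go((457,120,60,95),(521,-283,60,95),(521,-283,-15,95))"
```

```text
t [ -0.3  -0.  -77.6] a [ 0.001  0.002 -0.002] rows>= 1.9
t [ -29.8 -407.   -77.9] a [ 0.001  0.002 -0.002] rows>= 10.0
t [ -29.7 -407.1   -2.9] a [ 0.001  0.002 -0.002] rows>= 9.8
```

Request:
{"name": "servo_tool", "arguments": {
  "deltas": [
    {"tx": 0,"ty": 0,"tz": -25,"ax": 0,"ay": 0,"az": 0,"claw": 20},
    {"tx": 0,"ty": 0,"tz": -60,"ax": 0,"ay": 0,"az": 0,"claw": 20},
    {"tx": -1,"ty": -30,"tz": -80,"ax": 0,"ay": 0,"az": 0,"claw": 20},
    {"tx": -3,"ty": -70,"tz": -80,"ax": 0,"ay": 0,"az": 0,"claw": 20},
    {"tx": -6,"ty": -110,"tz": -80,"ax": 0,"ay": 0,"az": 0,"claw": 20},
    {"tx": -9,"ty": -150,"tz": -80,"ax": 0,"ay": 0,"az": 0,"claw": 20},
    {"tx": -12,"ty": -190,"tz": -80,"ax": 0,"ay": 0,"az": 0,"claw": 20},
    {"tx": -15,"ty": -230,"tz": -80,"ax": 0,"ay": 0,"az": 0,"claw": 20},
    {"tx": -18,"ty": -270,"tz": -80,"ax": 0,"ay": 0,"az": 0,"claw": 20},
    {"tx": -22,"ty": -310,"tz": -80,"ax": 0,"ay": 0,"az": 0,"claw": 20},
    {"tx": -26,"ty": -350,"tz": -80,"ax": 0,"ay": 0,"az": 0,"claw": 20},
    {"tx": -30,"ty": -385,"tz": -80,"ax": 0,"ay": 0,"az": 0,"claw": 20}
  ]
}}

```text
time_s: 20.42
tcp_pos: [0.5181, -0.2639, 0.0611]
ee_rot: [[-0.997, -0.084, -0.001], [-0.084, 0.997, 0.0], [0.001, 0.0, -1.0]]
wrist_force: [0.6, 0.2, -0.2]
gripper_width: 0.452
gripper_force: 30.0
```

```bash
python3 w.py w8 small_disc short_tray; python3 -c "
from h import *
go((521,-283,60,95),(521,-283,-12.5,95))"
```

```text
20.42 [ 0.5181 -0.2639  0.0611] [ 0.6  0.2 -0.2] 0.452 cam [ 0.448 -0.27   0.254]
rec small_disc 0.57 [ 0.4467 -0.2892  0.0149]
small_disc 0.76 px [225. 115.] [207  97] [243 133] rect [ 448.1 -289.5] [27.3 26.6] 50.4
rec short_tray 0.92 [ 0.4748 -0.2932  0.0049]
rec short_tray 0.33 [ 0.4461 -0.2873  0.0149]
short_tray 0.93 px [224. 146.] [144  56] [304 251] rect [ 483.5 -286.3] [158.4 122.6] 5.4
t [ -1.6 -21.9   0.8] a [ 0.001 -0.002 -0.004] rows>= 0.5
t [ -1.7 -22.   73.3] a [ 0.001 -0.002 -0.004] rows>= 1.8
```

View pics/w8.png

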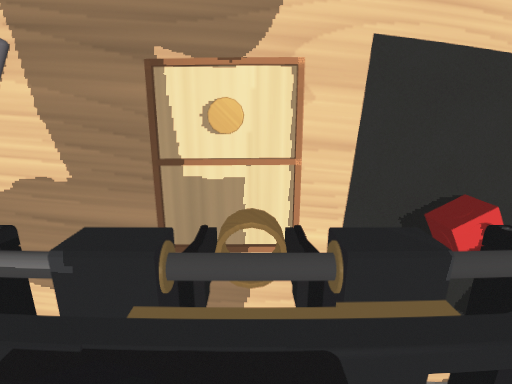

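The small disc lies in the middle of the near bay at (225,115). The band is held upright at (251,230) over the far bay.

Request:
{"name": "servo_tool", "arguments": {
  "deltas": [
    {"tx": -2,"ty": -15,"tz": 10,"ax": 0,"ay": 0,"az": 0,"claw": 20},
    {"tx": -2,"ty": -22,"tz": 30,"ax": 0,"ay": 0,"az": 0,"claw": 20},
    {"tx": -2,"ty": -22,"tz": 55,"ax": 0,"ay": 0,"az": 0,"claw": 20},
    {"tx": -2,"ty": -22,"tz": 68,"ax": 0,"ay": 0,"az": 0,"claw": 20},
    {"tx": -2,"ty": -22,"tz": 73,"ax": 0,"ay": 0,"az": 0,"claw": 20},
    {"tx": -2,"ty": -22,"tz": 73,"ax": 0,"ay": 0,"az": 0,"claw": 20},
    {"tx": -2,"ty": -22,"tz": 73,"ax": 0,"ay": 0,"az": 0,"claw": 58},
    {"tx": -2,"ty": -22,"tz": 73,"ax": 0,"ay": 0,"az": 0,"claw": 58},
    {"tx": -2,"ty": -22,"tz": 73,"ax": 0,"ay": 0,"az": 0,"claw": 58},
    {"tx": -2,"ty": -22,"tz": 73,"ax": 0,"ay": 0,"az": 0,"claw": 58},
    {"tx": -2,"ty": -22,"tz": 73,"ax": 0,"ay": 0,"az": 0,"claw": 58},
    {"tx": -2,"ty": -22,"tz": 73,"ax": 0,"ay": 0,"az": 0,"claw": 58}
  ]
}}

```text
time_s: 21.67
tcp_pos: [0.5227, -0.2833, -0.0111]
ee_rot: [[-0.996, -0.085, 0.001], [-0.085, 0.996, -0.0], [-0.001, -0.0, -1.0]]
wrist_force: [-0.6, 0.0, 0.2]
gripper_width: 0.662
gripper_force: 0.0
```

```bash
python3 -c "
from h import *
s=sense();print(s['gripper_width'],s['joints'])
go((521,-283,80,95),(590,-3,80,67))"
```

```text
0.6615356209336524 [-1.28655649e+01  3.13957334e+01 -1.73583477e+01  1.84943262e-03
 -4.12043498e+01 -7.22759719e+01]
t [  1.6   0.4 -91.1] a [-0.     0.001 -0.002] rows>= 2.2
t [-90.9 273.6 -91.1] a [-0.     0.001  0.486] rows>= 7.3
```

Request:
{"name": "servo_tool", "arguments": {
  "deltas": [
    {"tx": 0,"ty": 0,"tz": -30,"ax": 0,"ay": 0,"az": 0,"claw": 58},
    {"tx": 0,"ty": 0,"tz": -65,"ax": 0,"ay": 0,"az": 0,"claw": 70},
    {"tx": -10,"ty": 25,"tz": -90,"ax": 0,"ay": 0,"az": 0.06,"claw": 75},
    {"tx": -22,"ty": 63,"tz": -91,"ax": 0,"ay": 0,"az": 0.14,"claw": 75},
    {"tx": -34,"ty": 100,"tz": -91,"ax": 0,"ay": 0,"az": 0.22,"claw": 75},
    {"tx": -46,"ty": 137,"tz": -91,"ax": 0,"ay": 0,"az": 0.3,"claw": 75},
    {"tx": -58,"ty": 174,"tz": -91,"ax": 0,"ay": 0,"az": 0.38,"claw": 75},
    {"tx": -70,"ty": 211,"tz": -91,"ax": 0,"ay": 0,"az": 0.46,"claw": 75},
    {"tx": -81,"ty": 245,"tz": -91,"ax": 0,"ay": 0,"az": 0.486,"claw": 75},
    {"tx": -91,"ty": 273,"tz": -91,"ax": 0,"ay": 0,"az": 0.486,"claw": 75},
    {"tx": -91,"ty": 273,"tz": -91,"ax": 0,"ay": 0,"az": 0.486,"claw": 75}
  ]
}}

```text
time_s: 22.58
tcp_pos: [0.5918, 0.0011, 0.0798]
ee_rot: [[-0.923, 0.385, 0.002], [0.385, 0.923, 0.001], [-0.002, 0.002, -1.0]]
wrist_force: [0.9, -0.2, 0.4]
gripper_width: 0.861
gripper_force: 0.0
```

```bash
python3 w.py w9 doming_block tall_band; python3 -c "
from h import *
go((597,-3,80,67),(597,-3,-14,67))"
```

```text
22.58 [0.5918 0.0011 0.0798] [ 0.9 -0.2  0.4] 0.861 cam [0.526 0.028 0.272]
rec doming_block 0.85 [ 0.5936 -0.0068  0.0394]
rec doming_block 0.73 [ 0.5236 -0.0719  0.0376]
doming_block 0.66 px [129. 165.] [ 91 130] [167 201] rect [522.8 -73.5] [46.9 49.8] 31.3
doming_block 0.61 px [247. 210.] [222 182] [272 238] rect [593.2  -2.3] [40.2 47.4] 67.3
t [-6.3  4.4 -0.6] a [-0.    -0.    -0.001] rows>= 0.2
t [-6.3  4.5 93.4] a [-0.    -0.    -0.001] rows>= 2.2
```

View pics/w9.png

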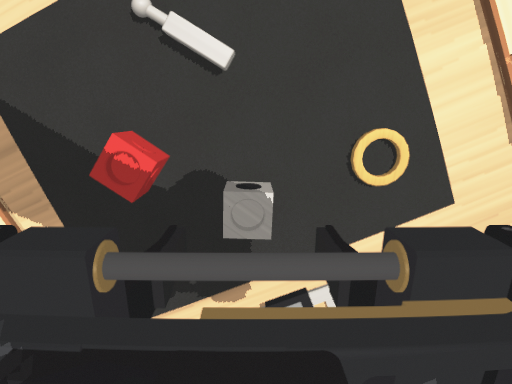

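The steel block is at (248,212), square to the fingers. The red one is at (129,165) and the flat ring at (380,157), both clear.

Request:
{"name": "servo_tool", "arguments": {
  "deltas": [
    {"tx": -6,"ty": 4,"tz": 35,"ax": 0,"ay": 0,"az": 0,"claw": 75},
    {"tx": -6,"ty": 4,"tz": 65,"ax": 0,"ay": 0,"az": 0,"claw": 75},
    {"tx": -6,"ty": 4,"tz": 83,"ax": 0,"ay": 0,"az": 0,"claw": 75},
    {"tx": -6,"ty": 4,"tz": 93,"ax": 0,"ay": 0,"az": 0,"claw": 75},
    {"tx": -6,"ty": 4,"tz": 93,"ax": 0,"ay": 0,"az": 0,"claw": 20},
    {"tx": -6,"ty": 4,"tz": 93,"ax": 0,"ay": 0,"az": 0,"claw": 20},
    {"tx": -6,"ty": 4,"tz": 93,"ax": 0,"ay": 0,"az": 0,"claw": 20},
    {"tx": -6,"ty": 4,"tz": 93,"ax": 0,"ay": 0,"az": 0,"claw": 20},
    {"tx": -6,"ty": 4,"tz": 93,"ax": 0,"ay": 0,"az": 0,"claw": 20},
    {"tx": -6,"ty": 4,"tz": 93,"ax": 0,"ay": 0,"az": 0,"claw": 20},
    {"tx": -6,"ty": 4,"tz": 93,"ax": 0,"ay": 0,"az": 0,"claw": 20},
    {"tx": -6,"ty": 4,"tz": 93,"ax": 0,"ay": 0,"az": 0,"claw": 20}
  ]
}}

```text
time_s: 23.83
tcp_pos: [0.5974, -0.0023, -0.0125]
ee_rot: [[-0.921, 0.39, 0.001], [0.39, 0.921, -0.0], [-0.001, 0.0, -1.0]]
wrist_force: [-0.7, -1.0, 4.1]
gripper_width: 0.452
gripper_force: 29.9
```

```bash
python3 -c "
from h import *
s=sense();print(s['gripper_width'],s['gripper_force'],s['tcp_pos'])
z=s['tcp_pos'][2]*1e3
go((597,-3,70,67),(523,307,70,92.5),(523,307,z+5,92.5))"
```

```text
0.4524571059407454 29.947498426772654 [ 0.59742799 -0.00231563 -0.01247398]
t [  0.1  -0.8 -82.5] a [0.    0.001 0.001] rows>= 2.0
t [189.1 255.8 -82.6] a [-0.     0.001 -0.444] rows>= 7.9
t [189.2 255.8  -5.1] a [-0.     0.001 -0.444] rows>= 7.6
```

Request:
{"name": "servo_tool", "arguments": {
  "deltas": [
    {"tx": 0,"ty": 0,"tz": -25,"ax": 0,"ay": 0,"az": 0,"claw": 20},
    {"tx": 0,"ty": 0,"tz": -55,"ax": 0,"ay": 0,"az": 0,"claw": 20},
    {"tx": 10,"ty": 14,"tz": -82,"ax": 0,"ay": 0,"az": 0,"claw": 20},
    {"tx": 30,"ty": 41,"tz": -82,"ax": 0,"ay": 0,"az": -0.06,"claw": 20},
    {"tx": 52,"ty": 71,"tz": -82,"ax": 0,"ay": 0,"az": -0.12,"claw": 20},
    {"tx": 75,"ty": 102,"tz": -82,"ax": 0,"ay": 0,"az": -0.18,"claw": 20},
    {"tx": 98,"ty": 133,"tz": -82,"ax": 0,"ay": 0,"az": -0.24,"claw": 20},
    {"tx": 121,"ty": 164,"tz": -82,"ax": 0,"ay": 0,"az": -0.3,"claw": 20},
    {"tx": 144,"ty": 195,"tz": -82,"ax": 0,"ay": 0,"az": -0.36,"claw": 20},
    {"tx": 167,"ty": 226,"tz": -82,"ax": 0,"ay": 0,"az": -0.42,"claw": 20},
    {"tx": 182,"ty": 246,"tz": -82,"ax": 0,"ay": 0,"az": -0.444,"claw": 20},
    {"tx": 189,"ty": 256,"tz": -82,"ax": 0,"ay": 0,"az": -0.444,"claw": 20}
  ]
}}

```text
time_s: 24.83
tcp_pos: [0.5213, 0.3105, 0.0672]
ee_rot: [[-0.999, -0.046, -0.001], [-0.046, 0.999, 0.0], [0.001, 0.0, -1.0]]
wrist_force: [0.1, -0.2, -3.6]
gripper_width: 0.456
gripper_force: 29.9
```

```bash
python3 w.py w10 long_tray; python3 -c "
from h import *
s=sense();print(s['gripper_width'],s['tcp_pos'])
go((523,307,70,92.5),(523,307,-7.5,92.5))"
```

```text
24.83 [0.5213 0.3105 0.0672] [ 0.1 -0.2 -3.6] 0.456 cam [0.451 0.307 0.26 ]
rec long_tray 0.64 [0.4697 0.3058 0.0038]
long_tray 0.65 px [245. 147.] [167  56] [324 251] rect [485.9 304.9] [162.9 123.9] 2.8
0.4598655814108627 [0.52193426 0.30748435 0.0673255 ]
t [-1.  -0.5 -2.7] a [-0.001 -0.002  0.   ] rows>= 0.1
t [-1.2 -0.4 74.8] a [-0.001 -0.002  0.   ] rows>= 1.8
```

Request:
{"name": "servo_tool", "arguments": {
  "deltas": [
    {"tx": -1,"ty": 0,"tz": 25,"ax": 0,"ay": 0,"az": 0,"claw": 20},
    {"tx": -1,"ty": 0,"tz": 50,"ax": 0,"ay": 0,"az": 0,"claw": 20},
    {"tx": -1,"ty": 0,"tz": 66,"ax": 0,"ay": 0,"az": 0,"claw": 20},
    {"tx": -1,"ty": 0,"tz": 72,"ax": 0,"ay": 0,"az": 0,"claw": 20},
    {"tx": -1,"ty": 0,"tz": 75,"ax": 0,"ay": 0,"az": 0,"claw": 20},
    {"tx": -1,"ty": 0,"tz": 75,"ax": 0,"ay": 0,"az": 0,"claw": 20}
  ]
}}

```text
time_s: 25.48
tcp_pos: [0.5244, 0.3064, -0.0067]
ee_rot: [[-0.999, -0.042, -0.0], [-0.042, 0.999, -0.001], [0.0, -0.001, -1.0]]
wrist_force: [0.6, 0.4, -3.2]
gripper_width: 0.455
gripper_force: 29.9
```

Request:
{"name": "servo_tool", "arguments": {
  "deltas": [
    {"tx": 0,"ty": 0,"tz": 1,"ax": 0,"ay": 0,"az": 0,"claw": 20},
    {"tx": 0,"ty": 0,"tz": 1,"ax": 0,"ay": 0,"az": 0,"claw": 20},
    {"tx": 0,"ty": 0,"tz": 1,"ax": 0,"ay": 0,"az": 0,"claw": 60},
    {"tx": 0,"ty": 0,"tz": 1,"ax": 0,"ay": 0,"az": 0,"claw": 60},
    {"tx": 0,"ty": 0,"tz": 1,"ax": 0,"ay": 0,"az": 0,"claw": 60},
    {"tx": 0,"ty": 0,"tz": 1,"ax": 0,"ay": 0,"az": 0,"claw": 60},
    {"tx": 0,"ty": 0,"tz": 1,"ax": 0,"ay": 0,"az": 0,"claw": 60},
    {"tx": 0,"ty": 0,"tz": -30,"ax": 0,"ay": 0,"az": 0,"claw": 60},
    {"tx": 0,"ty": 0,"tz": -65,"ax": 0,"ay": 0,"az": 0,"claw": 60},
    {"tx": 0,"ty": 0,"tz": -87,"ax": 0,"ay": 0,"az": 0,"claw": 60},
    {"tx": 0,"ty": 0,"tz": -87,"ax": 0,"ay": 0,"az": 0,"claw": 60}
  ]
}}

```text
time_s: 26.4
tcp_pos: [0.5274, 0.3099, 0.0868]
ee_rot: [[-0.999, -0.044, 0.009], [-0.044, 0.999, 0.007], [-0.01, 0.007, -1.0]]
wrist_force: [0.0, 0.5, 0.7]
gripper_width: 0.686
gripper_force: 0.0
```

```bash
python3 -c "
from h import *
s=sense();print(s['gripper_width'],s['joints'].round(1))
go((450,9,80,126.5),(450,9,80,-53.5))"
```

```text
0.686385908429181 [ 4.560e+01  2.560e+01 -1.020e+01  1.000e-01 -5.350e+01 -1.332e+02]
t [  90.7 -297.3    3.9] a [ 0.004  0.011 -0.593] rows>= 7.5
t [  90.7 -297.3    3.9] a [ 0.015 -0.005  2.549] rows>= 20.4
```

Request:
{"name": "servo_tool", "arguments": {
  "deltas": [
    {"tx": 11,"ty": -37,"tz": 0,"ax": 0,"ay": 0,"az": -0.07,"claw": 50},
    {"tx": 22,"ty": -74,"tz": 0,"ax": 0,"ay": 0,"az": -0.15,"claw": 50},
    {"tx": 33,"ty": -111,"tz": 0,"ax": 0,"ay": 0,"az": -0.22,"claw": 50},
    {"tx": 45,"ty": -148,"tz": 0,"ax": 0,"ay": 0,"az": -0.3,"claw": 50},
    {"tx": 56,"ty": -185,"tz": 0,"ax": 0,"ay": 0,"az": -0.37,"claw": 50},
    {"tx": 67,"ty": -222,"tz": 0,"ax": 0,"ay": 0,"az": -0.44,"claw": 50},
    {"tx": 78,"ty": -258,"tz": 3,"ax": 0,"ay": 0.005,"az": -0.52,"claw": 50},
    {"tx": 87,"ty": -285,"tz": 3,"ax": 0.004,"ay": 0.011,"az": -0.593,"claw": 50},
    {"tx": 91,"ty": -297,"tz": 4,"ax": 0.004,"ay": 0.011,"az": -0.593,"claw": 50},
    {"tx": 91,"ty": -297,"tz": 4,"ax": 0.004,"ay": 0.011,"az": -0.593,"claw": 50},
    {"tx": 91,"ty": -297,"tz": 4,"ax": 0.004,"ay": 0.011,"az": -0.593,"claw": 50}
  ]
}}

```text
time_s: 27.32
tcp_pos: [0.4463, 0.0067, 0.0767]
ee_rot: [[-0.806, -0.592, -0.008], [-0.592, 0.806, -0.007], [0.011, -0.001, -1.0]]
wrist_force: [-0.2, 0.1, 0.7]
gripper_width: 0.576
gripper_force: 0.0
```

```bash
python3 w.py w11 punch; python3 -c "
from h import *
go((450,9,80,126.5),(450,9,-21,126.5))"
```

```text
27.32 [0.4463 0.0067 0.0767] [-0.2  0.1  0.7] 0.576 cam [ 0.391 -0.034  0.27 ]
rec punch 0.63 [0.4415 0.0046 0.0173]
punch 0.82 px [250. 194.] [241 143] [259 243] rect [443.7   4.1] [92.3 16.3] 36.7
t [-3.3 -1.  -3.4] a [-0.001 -0.011 -0.   ] rows>= 0.1
t [-4.4 -0.9 97.6] a [-0.001 -0.011 -0.   ] rows>= 2.3
```

View pics/w11.png

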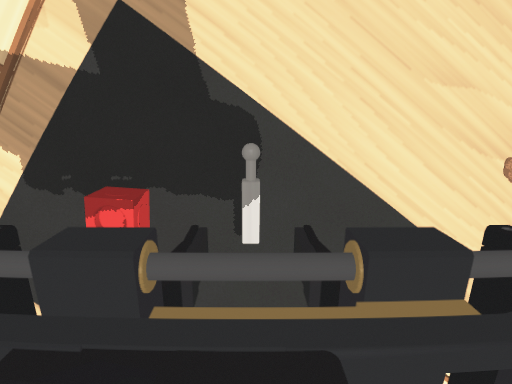

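The near punch, handle at (250,212) and ball at (250,152), is aligned and centred between the fingers.

Request:
{"name": "servo_tool", "arguments": {
  "deltas": [
    {"tx": -4,"ty": -1,"tz": 35,"ax": 0,"ay": -0.011,"az": 0,"claw": 50},
    {"tx": -4,"ty": -1,"tz": 65,"ax": 0,"ay": -0.011,"az": 0,"claw": 50},
    {"tx": -4,"ty": -1,"tz": 86,"ax": 0,"ay": -0.011,"az": 0,"claw": 50},
    {"tx": -4,"ty": -1,"tz": 97,"ax": 0,"ay": -0.011,"az": 0,"claw": 50},
    {"tx": -4,"ty": -1,"tz": 97,"ax": 0,"ay": -0.011,"az": 0,"claw": 5},
    {"tx": -4,"ty": -1,"tz": 97,"ax": 0,"ay": -0.011,"az": 0,"claw": 5},
    {"tx": -4,"ty": -1,"tz": 97,"ax": 0,"ay": -0.011,"az": 0,"claw": 5},
    {"tx": -4,"ty": -1,"tz": 97,"ax": 0,"ay": -0.011,"az": 0,"claw": 5},
    {"tx": -4,"ty": -1,"tz": 97,"ax": 0,"ay": -0.011,"az": 0,"claw": 5},
    {"tx": -4,"ty": -1,"tz": 97,"ax": 0,"ay": -0.011,"az": 0,"claw": 5},
    {"tx": -4,"ty": -1,"tz": 97,"ax": 0,"ay": -0.011,"az": 0,"claw": 5},
    {"tx": -4,"ty": -1,"tz": 97,"ax": 0,"ay": -0.011,"az": 0,"claw": 5}
  ]
}}

```text
time_s: 28.47
tcp_pos: [0.4493, 0.0078, -0.0198]
ee_rot: [[-0.804, -0.594, 0.001], [-0.594, 0.804, -0.0], [-0.001, -0.001, -1.0]]
wrist_force: [-2.2, 2.1, 5.5]
gripper_width: 0.18
gripper_force: 30.0
```

```bash
python3 -c "
from h import *
s=sense();print(s['gripper_width'],s['gripper_force'],s['tcp_pos'])
z=s['tcp_pos'][2]*1e3
go((450,9,60,126.5),(446,311.5,60,182.5),(446,311.5,z+5.5,182.5))"
```

```text
0.18025721179933482 30.002799332141876 [ 0.44933549  0.00782518 -0.01981118]
t [ -1.3   0.5 -79.8] a [-0.001  0.001 -0.001] rows>= 1.9
t [-177.8  246.2  -79.9] a [-0.001  0.    -0.978] rows>= 7.8
t [-177.7  246.3   -5.6] a [-0.001  0.    -0.978] rows>= 7.8
```

Request:
{"name": "servo_tool", "arguments": {
  "deltas": [
    {"tx": 0,"ty": 0,"tz": -25,"ax": 0,"ay": 0,"az": 0,"claw": 5},
    {"tx": 0,"ty": 0,"tz": -55,"ax": 0,"ay": 0,"az": 0,"claw": 5},
    {"tx": -10,"ty": 14,"tz": -80,"ax": 0,"ay": 0,"az": -0.1,"claw": 5},
    {"tx": -30,"ty": 41,"tz": -80,"ax": 0,"ay": 0,"az": -0.22,"claw": 5},
    {"tx": -52,"ty": 72,"tz": -80,"ax": 0,"ay": 0,"az": -0.34,"claw": 5},
    {"tx": -74,"ty": 103,"tz": -80,"ax": 0,"ay": 0,"az": -0.46,"claw": 5},
    {"tx": -97,"ty": 134,"tz": -80,"ax": 0,"ay": 0,"az": -0.58,"claw": 5},
    {"tx": -120,"ty": 166,"tz": -80,"ax": 0,"ay": 0,"az": -0.7,"claw": 5},
    {"tx": -143,"ty": 198,"tz": -80,"ax": 0,"ay": 0,"az": -0.82,"claw": 5},
    {"tx": -165,"ty": 229,"tz": -80,"ax": 0,"ay": 0,"az": -0.94,"claw": 5},
    {"tx": -178,"ty": 246,"tz": -80,"ax": 0,"ay": 0,"az": -0.978,"claw": 5},
    {"tx": -178,"ty": 246,"tz": -80,"ax": 0,"ay": 0,"az": -0.978,"claw": 5}
  ]
}}

```text
time_s: 29.47
tcp_pos: [0.4464, 0.3158, 0.0589]
ee_rot: [[0.049, -0.999, 0.002], [-0.999, -0.049, 0.001], [-0.001, -0.002, -1.0]]
wrist_force: [-0.0, 0.4, -1.4]
gripper_width: 0.174
gripper_force: 30.0
```

```bash
python3 w.py w12 punch long_tray; python3 -c "
from h import *
s=sense();print(s['gripper_width'],s['tcp_pos'])
go((446,311.5,60,182.5),(446,311.5,-14.5,182.5))"
```

```text
29.47 [0.4464 0.3158 0.0589] [-0.   0.4 -1.4] 0.174 cam [0.449 0.245 0.251]
rec punch 0.87 [0.4442 0.296  0.0953]
punch 0.95 px [251. 204.] [237 151] [265 252] rect [445.9 316.1] [23.9 88.5] 2.0
rec long_tray 0.95 [0.5189 0.2879 0.0049]
long_tray 0.84 px [173. 175.] [ 12 113] [305 252] rect [522.9 304.3] [237.9 119.8] 2.9
0.17377402281678322 [0.4455492  0.30978355 0.05887461]
t [-1.7 -0.5 -1.1] a [ 0.001 -0.002 -0.002] rows>= 0.1
t [-1.8 -0.6 73.4] a [ 0.001 -0.002 -0.002] rows>= 1.8
```

Request:
{"name": "servo_tool", "arguments": {
  "deltas": [
    {"tx": -1,"ty": 0,"tz": 25,"ax": 0,"ay": 0,"az": 0,"claw": 5},
    {"tx": -1,"ty": 0,"tz": 50,"ax": 0,"ay": 0,"az": 0,"claw": 5},
    {"tx": -1,"ty": 0,"tz": 66,"ax": 0,"ay": 0,"az": 0,"claw": 5},
    {"tx": -1,"ty": 0,"tz": 72,"ax": 0,"ay": 0,"az": 0,"claw": 5},
    {"tx": -1,"ty": 0,"tz": 74,"ax": 0,"ay": 0,"az": 0,"claw": 5},
    {"tx": -1,"ty": 0,"tz": 74,"ax": 0,"ay": 0,"az": 0,"claw": 5},
    {"tx": -1,"ty": 0,"tz": 74,"ax": 0,"ay": 0,"az": 0,"claw": 26},
    {"tx": -1,"ty": 0,"tz": 74,"ax": 0,"ay": 0,"az": 0,"claw": 26},
    {"tx": -1,"ty": 0,"tz": 74,"ax": 0,"ay": 0,"az": 0,"claw": 26},
    {"tx": -1,"ty": 0,"tz": 74,"ax": 0,"ay": 0,"az": 0,"claw": 26},
    {"tx": -1,"ty": 0,"tz": 74,"ax": 0,"ay": 0,"az": 0,"claw": 26}
  ]
}}

```text
time_s: 30.63
tcp_pos: [0.4462, 0.3126, -0.0141]
ee_rot: [[0.043, -0.999, 0.001], [-0.999, -0.043, 0.0], [-0.0, -0.001, -1.0]]
wrist_force: [-0.2, -0.9, 0.5]
gripper_width: 0.295
gripper_force: 0.0
```

Request:
{"name": "servo_tool", "arguments": {
  "deltas": [
    {"tx": 0,"ty": 0,"tz": -25,"ax": 0,"ay": 0,"az": 0,"claw": 26},
    {"tx": 0,"ty": 0,"tz": -60,"ax": 0,"ay": 0,"az": 0,"claw": 26},
    {"tx": 0,"ty": 0,"tz": -100,"ax": 0,"ay": 0,"az": 0,"claw": 26},
    {"tx": 0,"ty": 0,"tz": -140,"ax": 0,"ay": 0,"az": 0,"claw": 26},
    {"tx": 40,"ty": 0,"tz": -160,"ax": 0,"ay": 0,"az": 0,"claw": 26},
    {"tx": 80,"ty": 0,"tz": -160,"ax": 0,"ay": 0,"az": 0,"claw": 26},
    {"tx": 120,"ty": 0,"tz": -160,"ax": 0,"ay": 0,"az": 0,"claw": 26},
    {"tx": 160,"ty": 0,"tz": -160,"ax": 0,"ay": 0,"az": 0,"claw": 26},
    {"tx": 200,"ty": 0,"tz": -160,"ax": 0,"ay": 0,"az": 0,"claw": 26},
    {"tx": 240,"ty": 0,"tz": -160,"ax": 0,"ay": 0,"az": 0,"claw": 26},
    {"tx": 280,"ty": 0,"tz": -160,"ax": 0,"ay": 0,"az": 0,"claw": 26},
    {"tx": 300,"ty": 0,"tz": -160,"ax": 0,"ay": 0,"az": 0,"claw": 26}
  ]
}}

```text
time_s: 31.63
tcp_pos: [0.4579, 0.0095, 0.1458]
ee_rot: [[0.041, -0.999, -0.0], [-0.999, -0.041, -0.001], [0.001, 0.0, -1.0]]
wrist_force: [0.5, -0.6, 0.2]
gripper_width: 0.296
gripper_force: 0.0
```

```bash
python3 m.py | grep -v '^$'
python3 - <<'E'
from h import *
s=capture("scene"); t=capture("top"); 
o=np.zeros((600,800,3),np.uint8)
o[:300]=cv2.resize(s[120:264,70:454],(800,300)); o[300:]=cv2.resize(t[130:290,80:420],(800,300)) 
cv2.imwrite("pics/end.png",o); print(sense()["time_s"])
E
```

```text
top long_tray 0.76 px [127. 212.] rect [522.8 306.5] [235.1 128.5] 2.5 cen [529.3 308.4]
top short_tray 0.89 px [381. 227.] rect [ 484.8 -284.8] [160.3 126.7] 5.0 cen [ 482.5 -284.4]
top doming_block 0.9 px [294. 210.] rect [523.2 -78.7] [40.  43.4] 32.3 cen [523.7 -78.8]
top doming_block 0.72 px [125. 213.] rect [525.6 304.4] [41.1 50.2] 0.6 cen [525.3 304.7]
top punch 0.78 px [126. 248.] rect [447.1 308.2] [16.1 86.9] 2.5 cen [446.8 312.3]
top punch 0.57 px [359. 136.] rect [ 698.  -249.8] [87.3 19.3] 83.8 cen [ 698.7 -243.2]
top large_disc 0.72 px [127. 183.] rect [598.1 307. ] [47.1 43.9] 63.5 cen [598.  307.3]
top small_disc 0.67 px [384. 242.] rect [ 446.6 -287.4] [28.2 27.9] 87.2 cen [ 447.2 -286.9]
top tall_band 0.53 px [380. 208.] rect [ 528.9 -290.9] [37.2 21.3] 14.4 cen [ 525.2 -279. ]
top flat_ring 0.6 px [206. 180.] rect [602.5 122.5] [49.5 45.1] 88.7 cen [602.3 122.7]
scene long_tray 0.63 px [395. 205.] rect [525.2 304.6] [244.7 127.6] 2.3 cen [552.8 302.2]
scene long_tray 0.51 px [135. 181.] rect [ 485.6 -283.5] [175.3 125.3] 5.1 cen [ 496.6 -282.7]
scene short_tray 0.
[... 792 characters left out ...]
n [ 519.3 -284. ]
scene tall_band 0.68 px [132. 186.] rect [ 534.6 -277.7] [72.2 38.7] 15.8 cen [ 535.1 -277.4]
scene flat_ring 0.72 px [316. 220.] rect [605.5 121.7] [49.7 52.6] 52.7 cen [607.  122.2]
tri long_tray [530.4 313.8  -9.3] gap 1.0
tri short_tray [ 4.827e+02 -2.882e+02 -1.000e-01] gap 1.1
tri doming_block [524.6 -80.2  23.6] gap 0.4
tri doming_block [526.1 308.6  26. ] gap 0.9
tri punch [447.3 312.2  14.9] gap 3.9
tri punch [ 699.  -245.     8.2] gap 3.7
tri large_disc [598.3 307.8  11.6] gap 0.4
tri small_disc [ 447.3 -288.4   11.4] gap 1.3
tri small_disc [ 446.5 -309.9  -45.8] gap 7.6
tri tall_band [ 525.6 -281.4   18.3] gap 0.1
tri flat_ring [602.9 123.1   4.1] gap 0.0
32.6333
```

View pics/end.png

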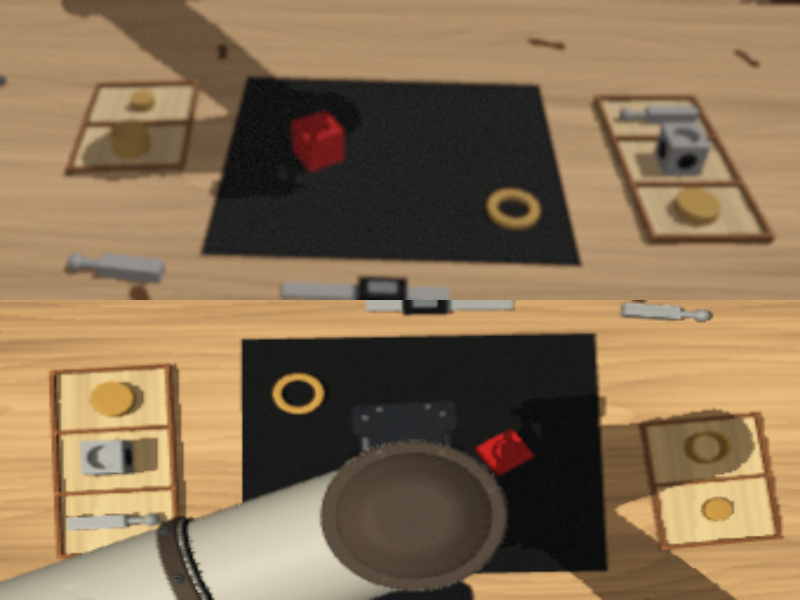

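The final picture shows all five parts flat in their own bays: block, large disc and punch in the long tray, band and small disc in the short one. The ring and calliper have not moved.

```bash
python3 -c "
from station import *
print(finish_job())"
```

```text
the job is handed in; nothing more can be done
None
```

Both trays are made up and the job is handed in at about 33 s: the last pictures show all five parts lying flat in their bays, with the ring and calliper unmoved, but no verdict was returned.

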